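# Screw down and pin the specimen clamp

### The job

Wind the specimen clamp down with its crank, clockwise as seen from the knob's end, until the cross hole in the crank's hub is level with the locking pin and faces it; then slide the pin fully home into the hole by its tab and let go. Do not bump the lamp bar over the clamp, and leave the jar and the dish beside it where they stand.

Things in the scene. Friction and masses are not known exactly. Their poses are not given: they have to be found in the camera images.
- stand: White stand that carries the clamp and lamp; base 200 x 300 x 14 mm, its origin on the table 25 mm left and 10 mm short of the base's middle, z up, x away from the robot, y to its left; turned up to 0.3 rad either way about vertical. It is fixed
- clamp: Clamp, fixed on the stand: sloping stage with a specimen, bridge over it with the screw through it. Origin on the screw's axis at the stage's top. CLAMP FRAME = its axes: z = the screw's axis, up out of the clamp, leaning 35 degrees from vertical towards the robot; x = up the slope, away from the robot; y = level, to the left; the pin goes home along -y. The bridge's top face is at z = 76 mm
- bore (a point): Mouth of the locking pin's guide, on the side facing the hub; fixed; axes = clamp frame. The screw's axis passes 30 mm in -y of it and the pin's centre line runs through it along y. The guide is an aluminium block on the bridge, 22 x 26 x 36 mm (x, y, z), reaching from this point 26 mm in +y and 8 mm in +z
- hub_axis (a point): Point on the screw's axis at mid-thickness of the crank arm; rises and sinks with the screw but does not turn; axes = clamp frame. When lined up it is 19 mm in +z above the pin's centre line, and the arm's underside is then 6 mm above the top of the pin's guide
- hole (a point): Mouth of the cross hole: a dark round hole 10 mm across, 20 mm deep, in the side of the steel crank hub (36 mm across, 38 mm tall, solid elsewhere), opposite the crank arm and 19 mm below the arm's mid-thickness. Lined up, it lies 12 mm in -y of bore and the crank arm points straight away from the pin. The 6 mm pin enters if the hole is within about 2 mm of its line
- knob_mid (a point): Middle of the crank's black round knob, 20 mm across, 50 mm long, parallel to the screw's axis (its z), 50 mm from that axis, at the end of an 18 mm wide, 10 mm thick steel arm; the arm's top face is 27 mm below this point. The knob spins freely on its own pin, so it can be held firmly while it is carried round; this point's x and y axes spin with it
- screw (a joint): Crank angle, rad; grows clockwise seen from the knob's end, which screws it down, 10 mm a turn. 0 = hole lined up with the pin in angle and height (arm along clamp -y); -1.57 = arm along clamp +x; -6.28 = a turn short: the hole faces the pin but 10 mm too high. Starts 1.1 to 2 turns short; stops on the specimen at +0.8. Stays where left; needs about 2 N at the knob
- pin_tab (a point): Point in the black grip tab of the locking pin; the tab is 12 x 14 x 36 mm (clamp x, y, z), from 24 mm below to 12 mm above this point along clamp z; axes = clamp frame. The 6 mm steel rod leaves it in -y, 12 mm below this point. The space beside the tab along clamp x is free, also to 10 mm below its foot
- pin (a joint): Travel of the locking pin towards the hub, m: 0 = drawn right out, 0.018 = fully home; starts at 0 to 0.005. Slides stiffly (about 2 N) and stays where it is left. The hub stops it at about 0.011 if the hole is not lined up
- lamp: Lamp on the stand: a level aluminium bar 22 mm thick, 85 mm in -x of this origin and 358 mm above it, from y = 0 to y = +270 mm, on an arm from the top of an 18 mm post. It hangs over the crank's far half, so that a gripper held upright cannot follow the knob round. Origin: foot of the post, 14 mm above the table; axes as the stand's
- jar: Glass jar, 60 mm across, 85 mm tall, loose, right of the stand; origin at its foot. Leave alone
- dish: Shallow clear dish, 84 mm across, 16 mm tall, loose, in front of the stand; origin at its foot. Leave alone

How it is judged (in metres and radians):
On the way:
1. the cross hole is lined up with the pin (crank within 0.2 rad of the right angle, at the right turn) while the pin is still out (value of joint screw between -0.2 and 0.2 rad and value of joint pin below 0.0115 m), for 0.1 s.
At the end, for the whole second after the job is handed in: The locking pin is home in the hub's cross hole (pushed in at least 15 of its 18 mm), the crank is at rest within 0.22 rad of the lined-up angle on the right turn, and everything is released (value of joint pin above 0.015 m and value of joint screw between -0.22 and 0.22 rad and velocity of joint screw between -0.1 and 0.1 rad/s); the robot touches nothing.
It fails at once if the lamp is bumped (more than 6 N) (contact force between lamp and anything else above 6 N).
It fails at once if the jar is moved more than 25 mm (distance of jar from where it was at the start of the episode above 0.025 m).
It fails at once if the dish is moved more than 25 mm (distance of dish from where it was at the start of the episode above 0.025 m).
It also fails if it takes over 58 s, if anything falls off the work surface, if the arm or the gripper's body presses on something with over 40 N, if the wrist force passes 120 N, or if a joint passes its speed limit or range.

### The arm

A 6-joint arm with a two-finger parallel gripper is mounted at the origin on the work surface. World frame = base frame: x ahead of the robot, y to its left, z up, the work surface at z = 0. Lengths are in m, angles in degrees, forces in N, time in s.
With the tool pointing down it reaches from about 0.325 to 0.875 m from the base axis. Payload 4.4 kg.
Tool frame: the origin (TCP) lies at the very end of the fingers, on their centre line; the grasp point (between the pads) lies 19 mm behind it; x points along the fingers, y is the direction in which the jaws open and shut, and the axes are right-handed (so a half turn about x gives the same grasp; the last joint's range is limited). The gripper opens to 85 mm and grips with 20 to 120 N. Pads are 22 mm wide; open, the fingers measure 114 mm over their backs; the gripper's body (76 mm by 85 mm) begins 54 mm behind the grasp point. The pads swing forward as they close: fully open they stand 13 mm farther back than shut.
Start: joints at [68.726, 11.837, 88.321, -0, 79.842, -8.623], TCP at [0.126, 0.561, 0.206] pointing down, gripper open.
Joint ranges: [-156.59, 156.59], [-49.26, 127.26], [12.9, 141.05], [-63.56, 243.56], [4.71, 150.69], [-161.64, 161.64]. Speed limits (degrees/s): [159.86, 159.86, 180, 180, 180, 180].

### API

Orientations are given as a 3x3 rotation matrix whose columns are the frame's x, y, z axes.
In Python, from plant import observe, camera, camera_params, job_done gives the robot as it stands. The module is installed in compiled form; this text tells all that it offers.
- The arm moves only by the tool carry_out, never from a script. Its argument "targets" is a list of rows, each an object with "dp": the shift along the tool's x, y, z in cm, a list of three; "rotation": the turn, a rotation vector about the tool's x, y, z in degrees, a list of three. A call has exactly 8 rows; each row shifts and turns the commanded pose from where the row before left it, along the tool's axes as they then stand; what a row does not reach is not made up. A row lasts 1/12 s, in which the tool goes at most 41.7 mm and 7.16 degrees, less where a joint would pass 70% of its speed; a pose out of reach is approached as far as the arm can. A call is refused whole if a number of a shift passes 4.17 or a number of a turn 7.16, either way. A call with a gripper value outside its range is refused whole. "hand" is the finger opening in cm, from 0 to 8.54, set as the call begins (left out, the last holds). The fingers move at their own pace and stop on an object; "newtons" is the grip in N (left out, the last holds). Time passes only in rows, so rows that do not move let the fingers close, or fill a call up. It gives the time, the measured TCP pose, the force and the opening at its end, in the units of the state.
- observe(): the state, without advancing time (a new reading comes with each control period).
- camera(name): name is "scene" or "top"; returns the picture (384x512x3 uint8, red, green, blue); there is no depth.
- camera_params(name): a dict with "vertical_fov" (degrees; the focal length in pixels is half the picture's height over the tangent of half this angle, whatever the lens; pixels are square), "cx", "cy" (the principal point, pixels), "D" ([k1, k2, p1, p2, k3] as OpenCV has them; the pictures are not rectified), "rvec" (rotation vector, rad) and "tvec" (3), from world to camera coordinates, as OpenCV has them. Camera axes: x right, y down, z forward; pixel columns grow to the right and rows downward; lengths in m; the calibration is good to about 2 mm. A picture is of the moment at which its call begins. camera_params takes no time and is no camera call.
- job_done(): hands the job in, once; it reports no verdict.
The state is a dict: "time_s": time; "joints": joint angles; "qvel": joint speeds; "tau": joint torques, N m; "eef_pos": TCP position; "eef_rot": TCP orientation; "ft_force": force on the tool from outside, world axes, zero at the start; "torque": the same for the moment, N m; "width": finger opening in m.
Only numpy, scipy, OpenCV 4.12 (cv2) and the standard library are available. Lean on these libraries where they do the work, as an engineer would, in place of code of your own. Each camera call takes 0.05 s, during which the arm holds its last target.

## Working session

There is one attempt and no reset: what is moved stays moved. The work goes in short steps, Python scripts to look and compute and a tool call to move; the robot and the scene stay as the last step left them, time stands still between calls to the robot, and variables do not carry over. Pictures are saved under pics/ and viewed, and the job is handed in when it is done.

Besides the shell and the picture viewer there is one more tool, called after "Emit:" by a JSON object that holds its "method" and its "body". carry_out: Moves the arm, as the interface text tells. Its arguments: {"type":"object","properties":{"targets":{"type":"array","items":{"type":"object","properties":{"dp":{"type":"array","items":{"type":"number"}},"rotation":{"type":"array","items":{"type":"number"}}}}},"hand":{"type":"number"},"newtons":{"type":"number"}},"required":["targets"]}

```bash
mkdir -p pics; ls; python3 - <<'E'
from plant import observe,camera,camera_params
import cv2
s=observe();print(s)
for n in("scene","top"):
    im=camera(n);cv2.imwrite(f"pics/{n}0.png",im[:,:,::-1]);print(n,camera_params(n))
E
```

```text
pics
{'time_s': 0.0, 'joints': array([ 6.87279107e+01,  1.18853839e+01,  8.84060434e+01, -1.20700823e-03,
        7.98415930e+01, -8.62348525e+00]), 'qvel': array([ 0.0509496 ,  0.05028213, -0.03542519, -0.01607814,  0.05413719,
       -0.05414155]), 'tau': array([-1.03143881e-03, -3.83022130e+01, -2.91598767e+01, -1.94852796e-04,
        1.05011617e-02,  3.48521689e-05]), 'eef_pos': array([0.12562819, 0.56026275, 0.20510429]), 'eef_rot': array([[-8.22961443e-04,  2.18966438e-01,  9.75732044e-01],
       [-2.17098490e-03,  9.75729684e-01, -2.18967740e-01],
       [-9.99997305e-01, -2.29850154e-03, -3.27615078e-04]]), 'ft_force': array([ 0.09145535,  0.07015366, -0.26067649]), 'torque': array([0.00671943, 0.03210947, 0.00488933]), 'width': 0.0855171453431016}
scene {'vertical_fov': 51.159123503528136, 'cx': 254.62961139095586, 'cy': 196.1066571004791, 'D': array([0.02467539, 0.        , 0.        , 0.        , 0.        ]), 'rvec': array([ 2.3931641 ,  1.06935901, -0.28606148]), 'tvec': array([-0.36319672, -0.33382148,  1.19366095])}
top {'vertical_fov': 44.30396754658337, 'cx': 252.90577789911805, 'cy': 188.1390742000421, 'D': array([-0.02934796,  0.        ,  0.        ,  0.        ,  0.        ]), 'rvec': array([ 2.15275646, -2.11748085,  0.106386  ]), 'tvec': array([-0.03396162,  0.60913961,  0.95161819])}
```

```bash
python3 - <<'E'
import cv2
for n in("scene","top"):
    im=cv2.imread(f"pics/{n}0.png");cv2.imwrite(f"pics/{n}0b.png",cv2.resize(im,(800,600),interpolation=cv2.INTER_CUBIC))
E
```

```text
(no output)
```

View pics/scene0b.png

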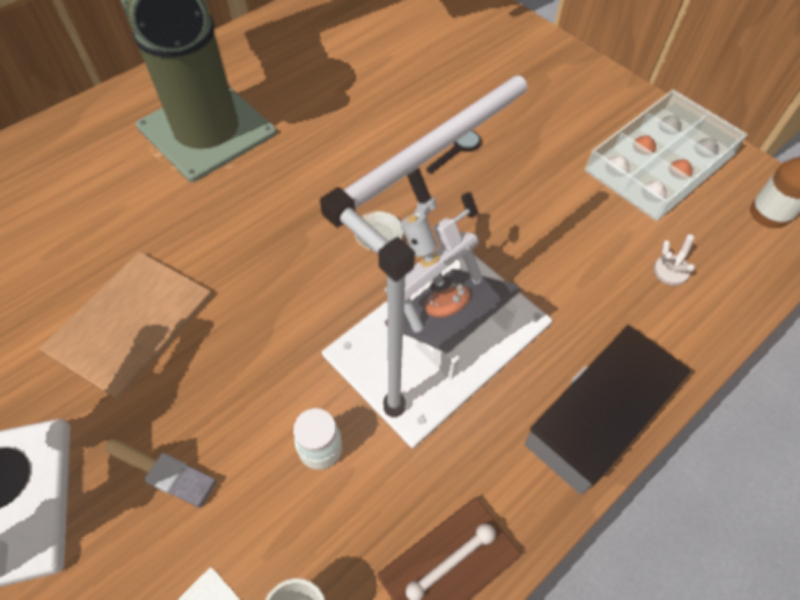

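View pics/top0b.png

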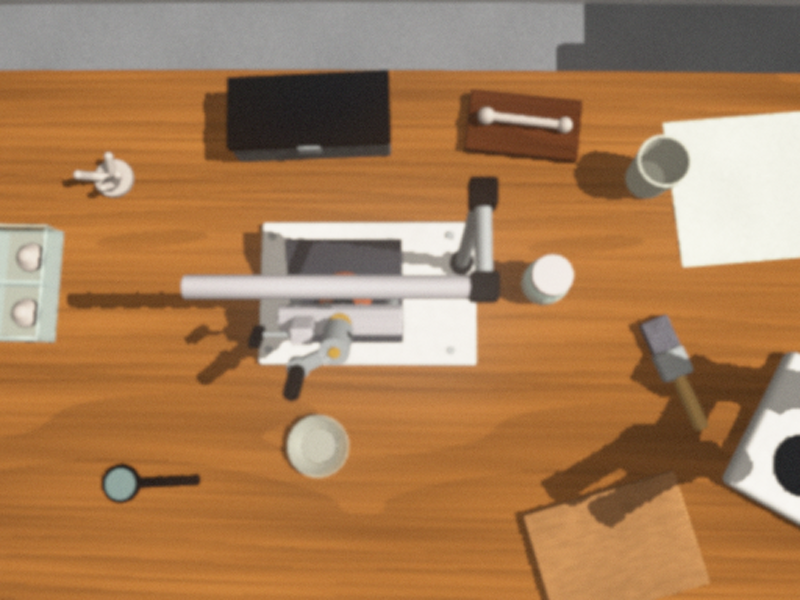

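```bash
cat > h.py <<'E'
import numpy as np,cv2
from plant import observe,camera,camera_params
def P(n):
    p=camera_params(n);f=192/np.tan(np.radians(p["vertical_fov"]/2))
    K=np.array([[f,0,p["cx"]],[0,f,p["cy"]],[0,0,1]]);R=cv2.Rodrigues(p["rvec"])[0]
    return K,p["D"],R,p["tvec"]
def proj(n,X):
    K,D,R,t=P(n);return cv2.projectPoints(np.atleast_2d(np.float64(X)),R,t,K,D)[0][:,0]
def ray(n,uv):
    K,D,R,t=P(n);u=cv2.undistortPoints(np.float64([[uv]]),K,D)[0,0]
    d=R.T@np.array([u[0],u[1],1]);return -R.T@t,d/np.linalg.norm(d)
def onz(n,uv,z):
    c,d=ray(n,uv);return c+d*(z-c[2])/d[2]
def tri(a,b):
    c1,d1=ray("scene",a);c2,d2=ray("top",b)
    A=np.stack([d1,-d2],1);s=np.linalg.lstsq(A,c2-c1,rcond=None)[0]
    p,q=c1+s[0]*d1,c2+s[1]*d2
    return (p+q)/2,np.linalg.norm(p-q)
def crop(im,x0,y0,x1,y1,fn,k):
    cv2.imwrite(fn,cv2.resize(im[y0:y1,x0:x1],None,fx=k,fy=k,interpolation=cv2.INTER_CUBIC))
E
python3 - <<'E'
from h import *
t=cv2.imread("pics/top0.png");s=cv2.imread("pics/scene0.png")
crop(t,140,130,320,260,"pics/tc0.png",4.4)
crop(s,200,90,360,210,"pics/sc0.png",5)
crop(s,180,180,360,300,"pics/sc1.png",4.4)
# white base mask in top
hsv=cv2.cvtColor(t,cv2.COLOR_BGR2HSV)
m=((hsv[...,1]<40)&(hsv[...,2]>215)).astype(np.uint8)
n,l,st,c=cv2.connectedComponentsWithStats(m)
for i in range(1,n):
    if st[i,4]>100: print(st[i],c[i])
E
```

```text
[311  70  45  10 112] [330.29464286  75.24107143]
[ 425   72   87   98 7142] [472.68972277 120.6674601 ]
[ 72 103  12  21 133] [ 78.15037594 112.39097744]
[ 169  143  128   21 1486] [243.07267833 149.30686406]
[341 164  26  25 501] [353.45309381 175.72055888]
[258 169  26   7 155] [269.16774194 172.32903226]
[ 117  179  183    9 1302] [209.40015361 182.71735791]
[ 221  191   84   42 2759] [268.49909387 213.1119971 ]
[ 10 194  11  13 101] [ 16.05940594 199.78217822]
[167 211  37  22 334] [185.6497006  223.30838323]
[ 472  262   40   71 1287] [493.54700855 294.48562549]
```

View pics/tc0.png

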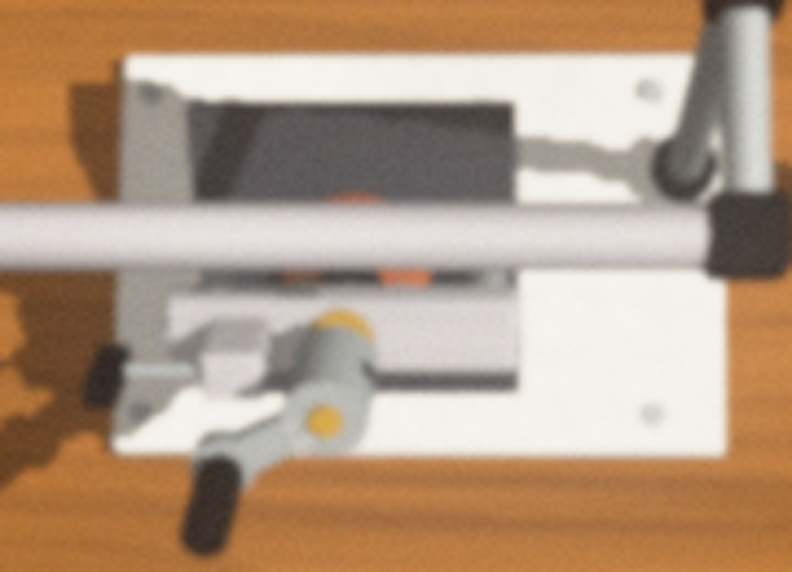

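View pics/sc0.png

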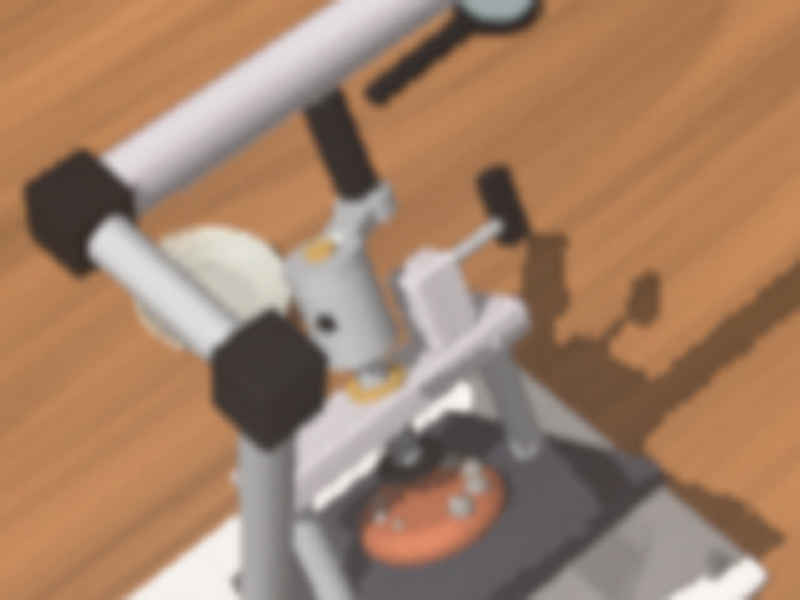

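View pics/sc1.png

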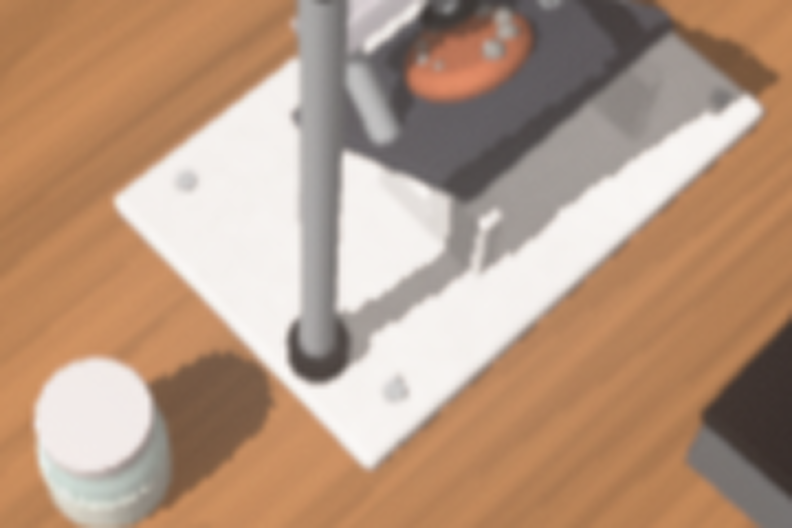

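```bash
python3 - <<'E'
from h import *
T=lambda x,y:(140+x/4.4-.4,130+y/4.4-.4)
S=lambda x,y:(200+x/5-.4,90+y/5-.4)
S1=lambda x,y:(180+x/4.4-.4,180+y/4.4-.4)
# base corners
for n,uv in [("top",T(127,57)),("top",T(113,457)),("top",T(726,457)),("scene",S1(117,203)),("scene",S1(370,462)),("scene",S1(760,110))]:
    print(n,onz(n,uv,.014).round(4))
for nm,a,b in [("hubcap",S(320,249),T(324,420)),("ring",S(377,381),T(341,325)),("tabtop",S(492,172),T(103,395)),("tabmid",S(503,206),T(106,376)),("knobbase",S(357,193),T(213,465)),
  ("guidetop",S(430,265),T(232,370)),("knobfoot-arm",S(360,205),T(222,450)),("lampEndR",S(80,210),T(745,235)),("postfoot",S1(318,355),T(683,170))]:
    print(nm,[np.round(v,4) for v in tri(a,b)])
E
```

```text
top [0.712  0.1654 0.014 ]
top [0.5122 0.1636 0.014 ]
top [ 0.5175 -0.1347  0.014 ]
scene [ 0.5233 -0.1347  0.014 ]
scene [ 0.7165 -0.1308  0.014 ]
scene [0.7125 0.1638 0.014 ]
hubcap [array([0.5228, 0.0403, 0.1858]), np.float64(0.0003)]
ring [array([0.5655, 0.0388, 0.1366]), np.float64(0.0028)]
tabtop [array([0.5327, 0.1347, 0.1719]), np.float64(0.0018)]
tabmid [array([0.5413, 0.1368, 0.1551]), np.float64(0.0)]
knobbase [array([0.5027, 0.0852, 0.1707]), np.float64(0.005)]
guidetop [array([0.5454, 0.084 , 0.1599]), np.float64(0.0034)]
knobfoot-arm [array([0.5089, 0.0815, 0.1709]), np.float64(0.0054)]
lampEndR [array([ 0.5728, -0.1137,  0.3739]), np.float64(0.0001)]
postfoot [array([ 0.6581, -0.1129,  0.0142]), np.float64(0.0003)]
```

```bash
cat >> h.py <<'E'
yaw=.015;O=np.array([.6055,.0400,.0665])
def fr():
    c,s=np.cos(yaw),np.sin(yaw);Z=np.array([[c,-s,0],[s,c,0],[0,0,1]])
    a=np.radians(35);Y=np.array([[np.cos(a),0,-np.sin(a)],[0,1,0],[np.sin(a),0,np.cos(a)]])
    return Z@Y
def cl(p): return O+fr()@np.asarray(p,float)
def inv(w): return fr().T@(np.asarray(w)-O)
def knob(th,z): 
    return [-.05*np.sin(th),-.05*np.cos(th),.128+z-th*.01/(2*np.pi)]
E
cat > ov.py <<'E'
from h import *
def ov(th,pin,tag,ims):
    pts={}
    L=[]
    for z in(0,.002,.052): L.append((knob(th,z),(0,255,0)))
    h=-th*.01/6.2832
    L+=[((0,0,.129+h),(255,0,0)),((0,0,.076),(255,0,0))]
    for x in(-.006,.006):
        for z in (.092,.128):
            for y in(0,1): L.append(((x,pin+.014*y,z),(0,255,255)))
    for x in(-.011,.011):
        for z in (.076,.112):
            for y in(.030,.056): L.append(((x,y,z),(255,0,255)))
    for n,(x0,y0,x1,y1,k) in {"top":(140,130,320,260,4.4),"scene":(200,90,360,210,5)}.items():
        im=cv2.resize(ims[n][y0:y1,x0:x1],None,fx=k,fy=k,interpolation=cv2.INTER_CUBIC)
        for p,c in L:
            u=proj(n,cl(p))[0];cv2.circle(im,(int((u[0]-x0+.5)*k),int((u[1]-y0+.5)*k)),3,c,-1)
        cv2.imwrite(f"pics/ov_{n}_{tag}.png",im)
if __name__=="__main__":
    ov(-9.92,.09,"a",{n:cv2.imread(f"pics/{n}0.png") for n in("top","scene")})
E
python3 ov.py
```

```text
(no output)
```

View pics/ov_top_a.png

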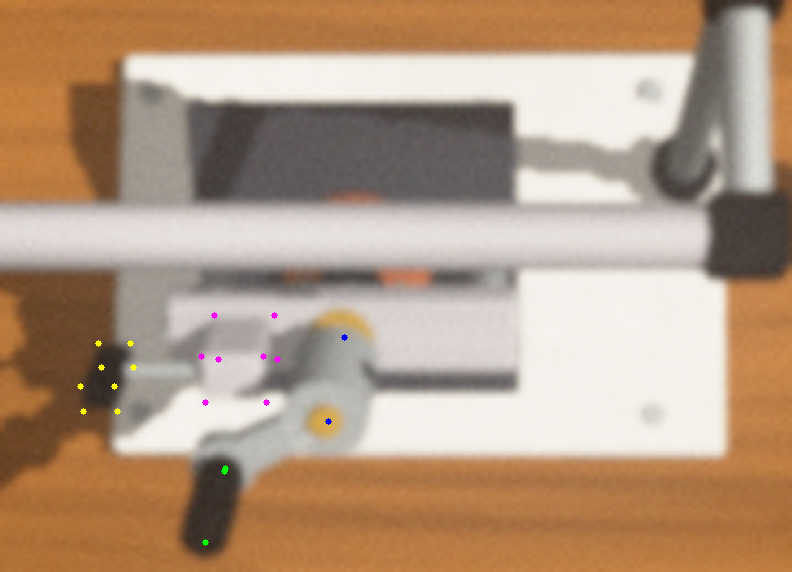

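View pics/ov_scene_a.png

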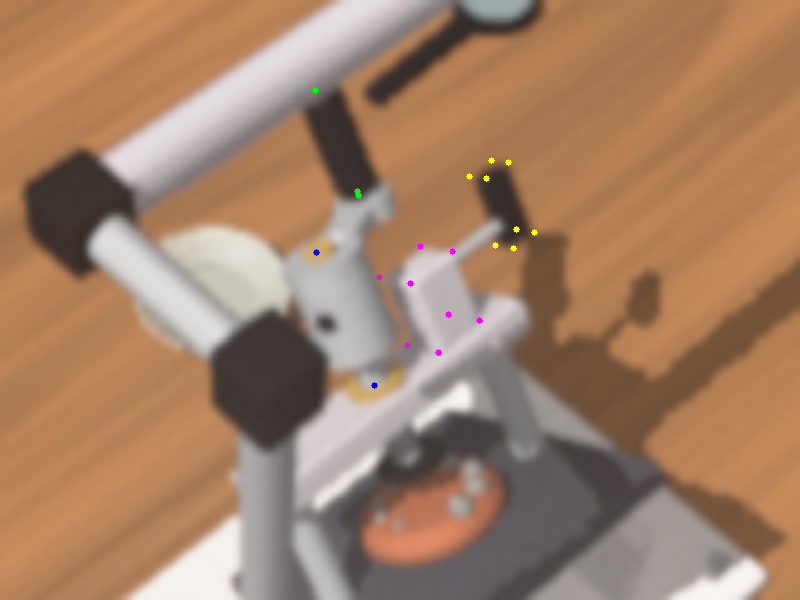

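```bash
sed -i 's/O=np.array(.*/O=np.array([.6055,.0420,.0665])/' h.py
cat >> h.py <<'E'
from scipy.spatial.transform import Rotation as Ro
def Rt():
    F=fr();return np.stack([-F[:,2],F[:,1],F[:,0]],1)
E
python3 - <<'E'
from h import *
s=observe()
p=s["eef_pos"];R=s["eef_rot"]
th=-9.92
# grasp: tcp 19mm beyond grasp; grasp at arm top +30
print("grasp tcp",cl(knob(th,.030-.019)).round(4),"pre",cl(knob(th,.085)).round(4))
rv=Ro.from_matrix(R.T@Rt()).as_rotvec(degrees=True);print("rot tool",rv)
tp=cl(knob(th,.085));print("shift world",(tp-p),"start tool",R.T@(tp-p), np.linalg.norm(tp-p))
# simulate N rows with equal rot vec (tool constant) and straight world path
N=16
print(rv/N)
for i in range(N):
    Ri=R@Ro.from_rotvec(rv*i/N,degrees=True).as_matrix()
    print(np.round(Ri.T@(tp-p)/N*100,2))
E
```

```text
grasp tcp [0.4966 0.0844 0.1797] pre [0.4542 0.0837 0.2403]
rot tool [-13.05038356 -34.87176545   4.24137525]
shift world [ 0.32853256 -0.47660244  0.03508509] start tool [-0.03440989 -0.39315793  0.42492035] 0.5799262867419674
[-0.81564897 -2.17948534  0.26508595]
[-0.22 -2.46  2.66]
[-0.13 -2.49  2.63]
[-0.04 -2.53  2.59]
[ 0.05 -2.57  2.56]
[ 0.13 -2.6   2.52]
[ 0.22 -2.64  2.47]
[ 0.3  -2.68  2.43]
[ 0.38 -2.71  2.37]
[ 0.45 -2.75  2.32]
[ 0.53 -2.78  2.26]
[ 0.6  -2.82  2.2 ]
[ 0.67 -2.85  2.14]
[ 0.73 -2.88  2.07]
[ 0.8  -2.92  2.  ]
[ 0.86 -2.95  1.93]
[ 0.92 -2.98  1.85]
```

Emit:
{"method": "carry_out", "body": {"targets": [{"dp": [-0.15, -1.64, 1.77], "rotation": [-0.54, -1.45, 0.18]}, {"dp": [-0.11, -1.65, 1.76], "rotation": [-0.54, -1.45, 0.18]}, {"dp": [-0.07, -1.67, 1.74], "rotation": [-0.54, -1.45, 0.18]}, {"dp": [-0.03, -1.68, 1.73], "rotation": [-0.54, -1.45, 0.18]}, {"dp": [0.01, -1.7, 1.71], "rotation": [-0.54, -1.45, 0.18]}, {"dp": [0.05, -1.72, 1.7], "rotation": [-0.54, -1.45, 0.18]}, {"dp": [0.09, -1.73, 1.68], "rotation": [-0.54, -1.45, 0.18]}, {"dp": [0.13, -1.75, 1.66], "rotation": [-0.54, -1.45, 0.18]}], "hand": 8.5, "newtons": 30}}

```text
time_s: 0.77
eef_pos: [0.2357, 0.401, 0.2175]
eef_rot: [[0.203, 0.142, 0.969], [-0.013, 0.99, -0.143], [-0.979, 0.016, 0.203]]
ft_force: [0.3, -0.2, -0.3]
width: 0.085
```

Emit:
{"method": "carry_out", "body": {"targets": [{"dp": [0.16, -1.76, 1.64], "rotation": [-0.54, -1.45, 0.18]}, {"dp": [0.2, -1.78, 1.62], "rotation": [-0.54, -1.45, 0.18]}, {"dp": [0.23, -1.79, 1.6], "rotation": [-0.54, -1.45, 0.18]}, {"dp": [0.26, -1.81, 1.58], "rotation": [-0.54, -1.45, 0.18]}, {"dp": [0.3, -1.83, 1.55], "rotation": [-0.54, -1.45, 0.18]}, {"dp": [0.33, -1.85, 1.53], "rotation": [-0.54, -1.45, 0.18]}, {"dp": [0.36, -1.87, 1.5], "rotation": [-0.54, -1.45, 0.18]}, {"dp": [0.4, -1.88, 1.47], "rotation": [-0.54, -1.45, 0.18]}]}}

```text
time_s: 1.43
eef_pos: [0.3452, 0.2424, 0.2291]
eef_rot: [[0.397, 0.063, 0.916], [-0.009, 0.998, -0.065], [-0.918, 0.018, 0.397]]
ft_force: [0.9, -0.3, -0.2]
width: 0.0852
```

Emit:
{"method": "carry_out", "body": {"targets": [{"dp": [0.43, -1.89, 1.44], "rotation": [-0.54, -1.45, 0.18]}, {"dp": [0.46, -1.9, 1.41], "rotation": [-0.54, -1.45, 0.18]}, {"dp": [0.48, -1.92, 1.38], "rotation": [-0.54, -1.45, 0.18]}, {"dp": [0.51, -1.93, 1.35], "rotation": [-0.54, -1.45, 0.18]}, {"dp": [0.54, -1.95, 1.32], "rotation": [-0.54, -1.45, 0.18]}, {"dp": [0.56, -1.96, 1.29], "rotation": [-0.54, -1.45, 0.18]}, {"dp": [0.59, -1.97, 1.26], "rotation": [-0.54, -1.45, 0.18]}, {"dp": [0.61, -1.98, 1.23], "rotation": [-0.54, -1.45, 0.18]}]}}

```text
time_s: 2.1
eef_pos: [0.4546, 0.084, 0.241]
eef_rot: [[0.574, -0.014, 0.819], [0.011, 1.0, 0.01], [-0.819, 0.003, 0.574]]
ft_force: [0.3, 0.7, 0.0]
width: 0.0854
```

```bash
python3 - <<'E'
from h import *
t=camera("top")[:,:,::-1];s=camera("scene")[:,:,::-1]
a=cv2.resize(t[120:270,120:320],(800,600),interpolation=cv2.INTER_CUBIC)
b=cv2.resize(s[50:200,180:380],(800,600),interpolation=cv2.INTER_CUBIC)
cv2.imwrite("pics/p1.png",cv2.resize(np.hstack([a,b]),(800,300)))
cv2.imwrite("pics/p1t.png",a);cv2.imwrite("pics/p1s.png",b)
S=observe();print(inv(S["eef_pos"]),Ro.from_matrix(S["eef_rot"].T@Rt()).as_rotvec(degrees=True))
E
```

```text
[-0.02293646  0.04208366  0.22877019] [-0.4559879  -0.03268732  0.07421247]
```

View pics/p1t.png

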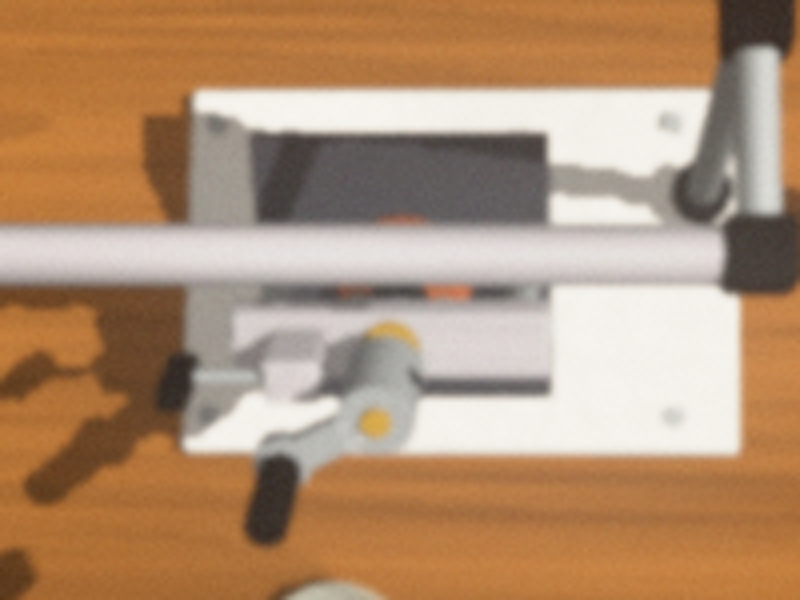

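View pics/p1s.png

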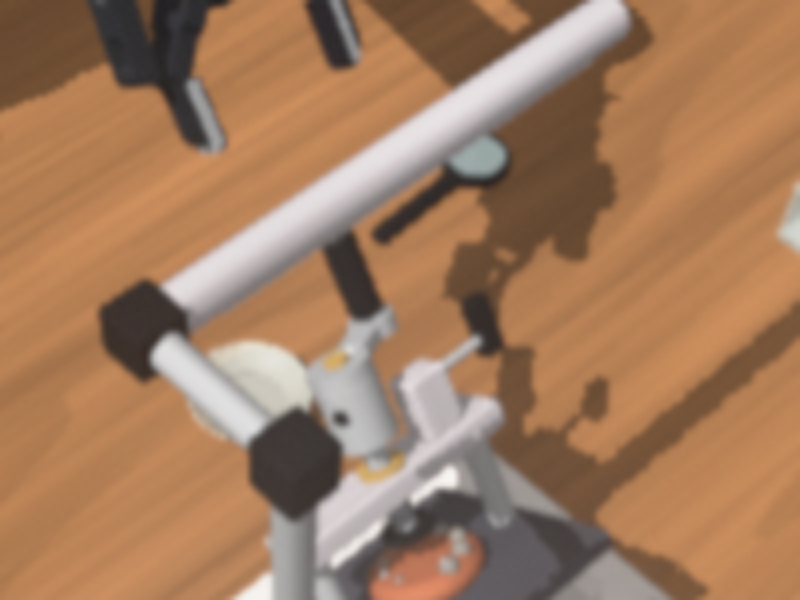

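```bash
python3 - <<'E'
from h import *
S=observe();p=S["eef_pos"];print(S["time_s"],p,proj("scene",p),proj("top",p))
for y in(-.043,.043):
  q=p+S["eef_rot"]@[-.013,y,0];print(proj("scene",q),proj("top",q))
im=camera("top");cv2.imwrite("pics/f.png",im[:,:,::-1])
E
```

```text
2.2 [0.45488    0.08182893 0.24074176] [[256.95526544  93.49312453]] [[182.99824416 263.83250088]]
[[239.11812519  97.8447453 ]] [[208.03943212 268.98257921]]
[[269.54778239  78.07513662]] [[155.4963472  268.25347115]]
```

View pics/f.png

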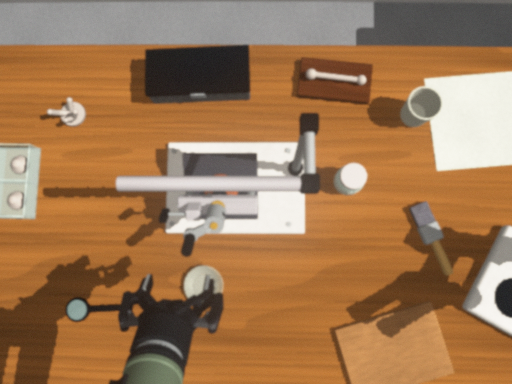

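```bash
python3 - <<'E'
from h import *
S=observe();p=S["eef_pos"];print(p)
im=cv2.imread("pics/f.png");crop(im,100,230,260,350,"pics/f2.png",5)
s=camera("scene")[:,:,::-1];crop(s,190,30,320,130,"pics/f3.png",6)
E
```

```text
[0.45429185 0.08321036 0.240591  ]
```

View pics/f2.png

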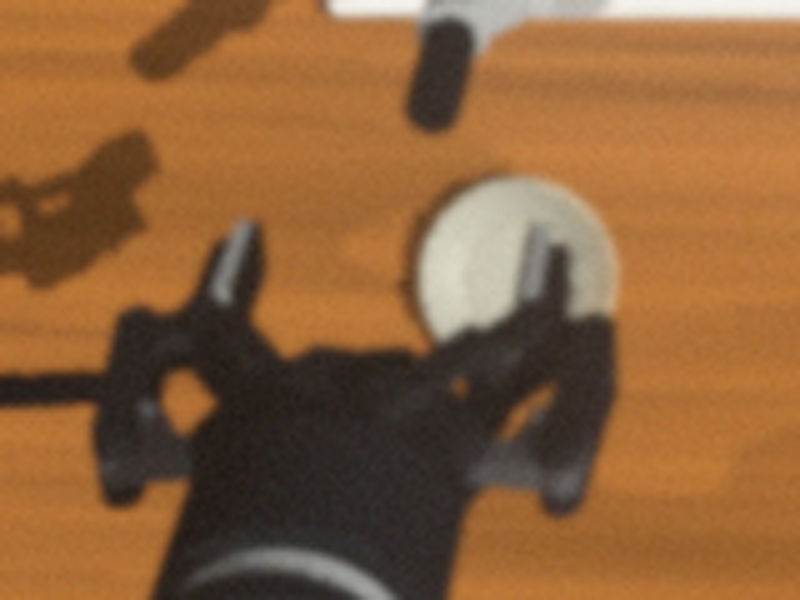

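View pics/f3.png

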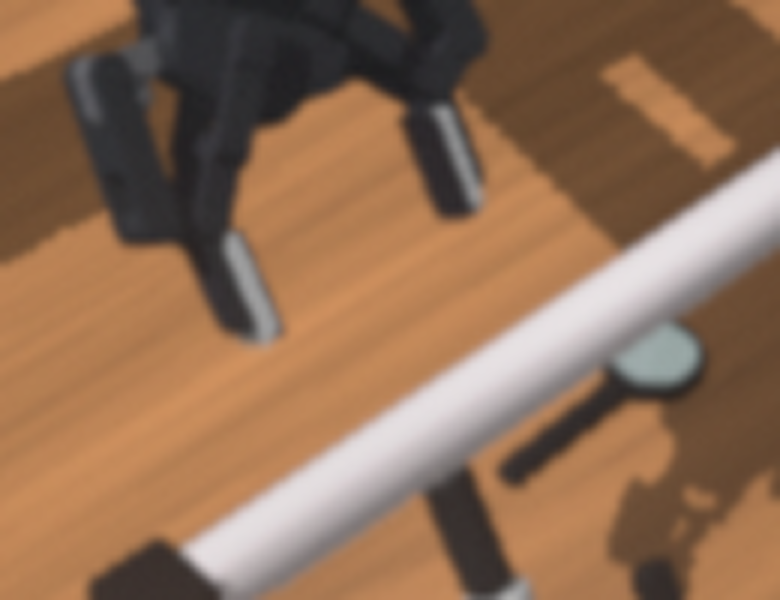

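```bash
python3 - <<'E'
from h import *
p=np.array([.4543,.0832,.2406])
a=tri((233,86.2),(207.5,275));b=tri((267.3,64.5),(148.5,274.2))
print(a,b);m=(a[0]+b[0])/2;print(m, Rt().T@(m-p), "inv",inv(m))
E
```

```text
(array([0.43843264, 0.03407482, 0.27939138]), np.float64(0.003911058986679619)) (array([0.43790281, 0.12724563, 0.28041521]), np.float64(0.0029748945990547065))
[0.43816772 0.08066022 0.27990329] [-0.04146928 -0.00229751  0.00929894] inv [-0.01417704  0.04116577  0.27044419]
```

```bash
python3 - <<'E'
from h import *
for u in [(137,127),(273,130),(192,178)]:
    print(onz("scene",np.array(u)/1.5625,.012).round(3))
for n in("scene","top"): print(ray(n,(256,192)))
crop(cv2.imread("pics/scene0.png"),60,0,200,120,"pics/b.png",5)
E
```

```text
[-0.079 -0.097  0.012]
[0.093 0.089 0.012]
[ 0.097 -0.09   0.012]
(array([ 0.91060465, -0.34494759,  0.84851955]), array([-0.38501446,  0.3647729 , -0.84776447]))
(array([ 0.47670228, -0.05980433,  1.02321064]), array([ 0.12596329,  0.02951954, -0.99159561]))
```

View pics/b.png

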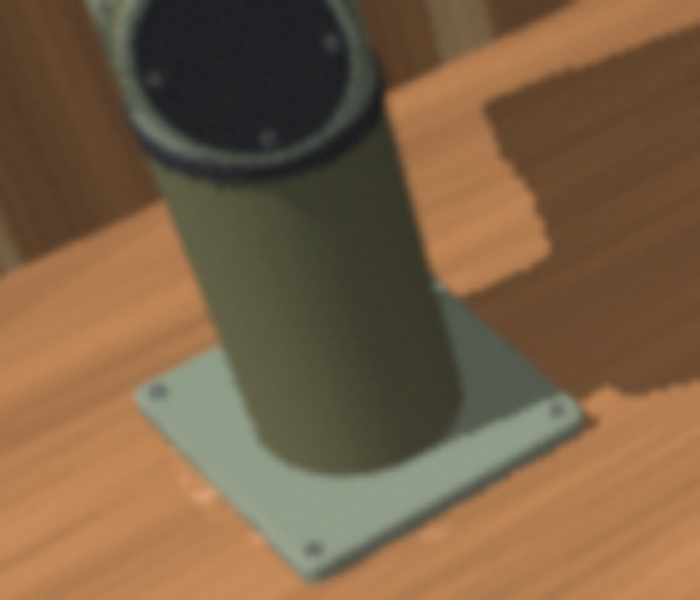

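Emit:
{"method": "carry_out", "body": {"targets": [{"dp": [0, 0, 0]}, {"dp": [0, 0, 0]}, {"dp": [0, 0, 0]}, {"dp": [0, 0, 0]}, {"dp": [0, 0, 0]}, {"dp": [0, 0, 0]}, {"dp": [0, 0, 0]}, {"dp": [0, 0, 0]}], "hand": 0}}

```text
schema error: expected keys dp, rotation
```

```bash
python3 - <<'E'
from h import *
S=observe();p=S["eef_pos"];print(p,S["width"],S["time_s"])
for n,b in (("top",(120,220,260,325)),("scene",(190,30,320,128))):
    im=camera(n)[:,:,::-1].copy();x0,y0,x1,y1=b
    k=5.5;c=cv2.resize(im[y0:y1,x0:x1],None,fx=k,fy=k,interpolation=cv2.INTER_CUBIC)
    u=proj(n,p)[0];cv2.circle(c,(int((u[0]-x0+.5)*k),int((u[1]-y0+.5)*k)),3,(0,255,0),-1)
    cv2.imwrite(f"pics/g_{n}.png",c)
E
```

```text
[0.45405802 0.08431939 0.24062768] 0.08494360659026523 2.3
```

View pics/g_top.png

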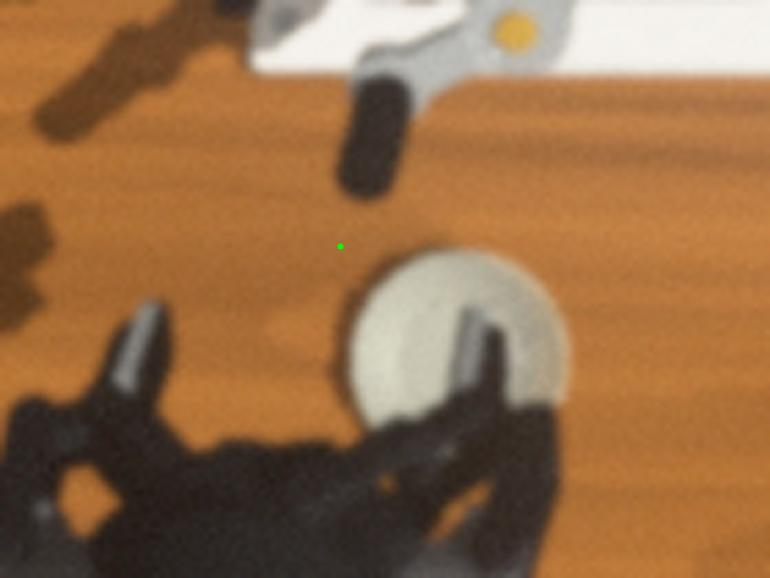

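View pics/g_scene.png

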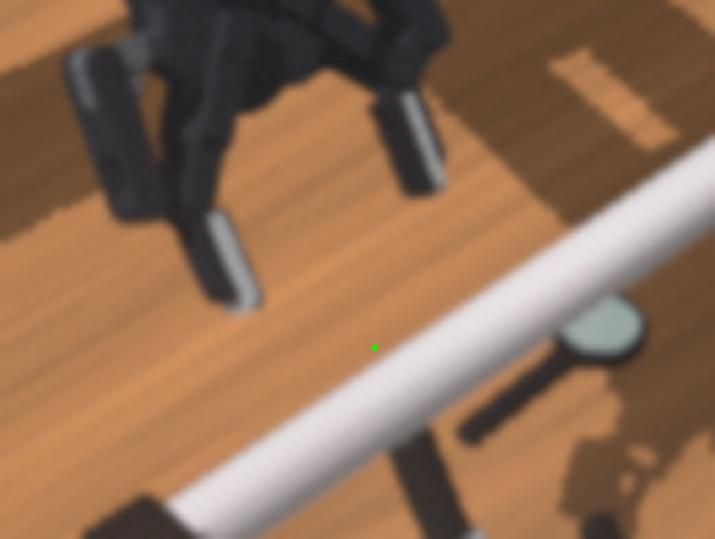

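Empty rows need both keys; closing in free air to calibrate the fingertip.

Emit:
{"method": "carry_out", "body": {"targets": [{"dp": [0, 0, 0], "rotation": [0, 0, 0]}, {"dp": [0, 0, 0], "rotation": [0, 0, 0]}, {"dp": [0, 0, 0], "rotation": [0, 0, 0]}, {"dp": [0, 0, 0], "rotation": [0, 0, 0]}, {"dp": [0, 0, 0], "rotation": [0, 0, 0]}, {"dp": [0, 0, 0], "rotation": [0, 0, 0]}, {"dp": [0, 0, 0], "rotation": [0, 0, 0]}, {"dp": [0, 0, 0], "rotation": [0, 0, 0]}], "hand": 0}}

```text
time_s: 3.07
eef_pos: [0.4546, 0.085, 0.2413]
eef_rot: [[0.573, -0.014, 0.819], [0.011, 1.0, 0.009], [-0.819, 0.004, 0.573]]
ft_force: [-0.8, 0.4, -0.8]
width: 0.0001
```

```bash
python3 - <<'E'
from h import *
S=observe();p=S["eef_pos"];print(p,S["width"],S["time_s"])
for n,b in (("top",(120,220,260,325)),("scene",(190,30,320,128))):
    im=camera(n)[:,:,::-1].copy();x0,y0,x1,y1=b
    k=5.5;c=cv2.resize(im[y0:y1,x0:x1],None,fx=k,fy=k,interpolation=cv2.INTER_CUBIC)
    u=proj(n,p)[0];cv2.circle(c,(int((u[0]-x0+.5)*k),int((u[1]-y0+.5)*k)),3,(0,255,0),-1)
    cv2.imwrite(f"pics/g_{n}.png",c)
E
```

```text
[0.45455332 0.08500375 0.24133474] 0.00014804710072878865 3.0667
```

View pics/g_top.png

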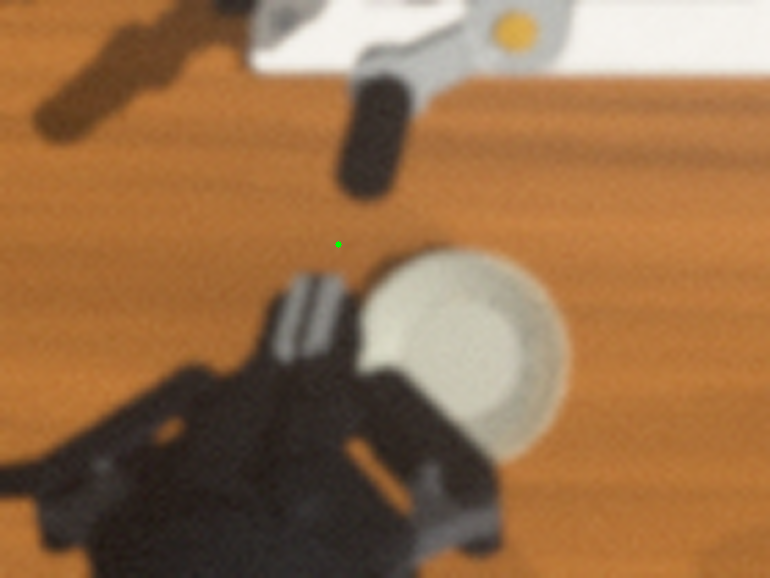

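View pics/g_scene.png

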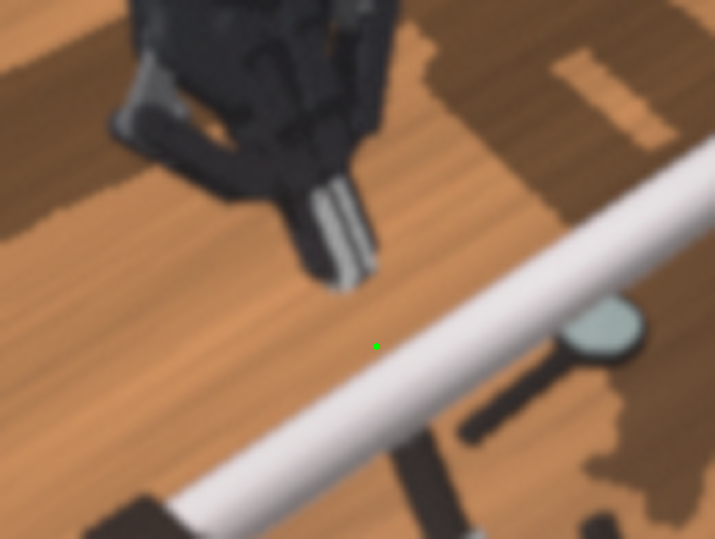

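```bash
python3 - <<'E'
from h import *
p=np.array([.4546,.0848,.2413])
k=5.5
m,e=tri((190+360/k-.4,30+275/k-.4),(120+322/k-.4,220+272/k-.4))
print(m,e,Rt().T@(m-p))
for dx in (0,-.01,-.02,-.03):
    q=p+Rt()@[dx,0,.011]
    for n,x0,y0 in(("top",120,220),("scene",190,30)):
        print(dx,n,(proj(n,q)[0]-[x0,y0]+.4)*k)
E
```

```text
[0.44725592 0.08322246 0.27256892] 0.0006407991596116016 [-0.02983948 -0.0014672   0.01190049]
0 top [335.26532524 213.9941534 ]
0 scene [392.32888719 346.53856274]
-0.01 top [329.64715372 234.02600733]
-0.01 scene [382.4083213  322.19694148]
-0.02 top [323.89922697 254.52459625]
-0.02 scene [372.36895309 297.55923211]
-0.03 top [318.01707105 275.50616753]
-0.03 scene [362.20841927 272.61947543]
```

```bash
cat >> h.py <<'E'
TO=np.array([.030,.0015,-.001])  # reported = tip + R@TO
def need(tipc,p=None):
    S=observe();p=S["eef_pos"] if p is None else p
    R=S["eef_rot"];return R.T@(cl(tipc)+R@TO-p)*100
E
python3 - <<'E'
from h import *
print(inv([.4546,.0848,.2413]),need(knob(-9.92,.011),np.array([.4546,.0845,.2413])), observe()["eef_pos"])
E
```

```text
[-0.0228091  0.0450586  0.2293625] [10.45749976  0.05465539 -0.19286262] [0.45456321 0.08493378 0.2413328 ]
```

Emit:
{"method": "carry_out", "body": {"targets": [{"dp": [0, 0, 0], "rotation": [0, 0, 0]}, {"dp": [0, 0, 0], "rotation": [0, 0, 0]}, {"dp": [0, 0, 0], "rotation": [0, 0, 0]}, {"dp": [0, 0, 0], "rotation": [0, 0, 0]}, {"dp": [0, 0, 0], "rotation": [0, 0, 0]}, {"dp": [0, 0, 0], "rotation": [0, 0, 0]}, {"dp": [0, 0, 0], "rotation": [0, 0, 0]}, {"dp": [0, 0, 0], "rotation": [0, 0, 0]}], "hand": 7}}

```text
time_s: 3.83
eef_pos: [0.4546, 0.085, 0.2413]
eef_rot: [[0.573, -0.014, 0.819], [0.011, 1.0, 0.009], [-0.819, 0.004, 0.573]]
ft_force: [-0.1, -0.3, 0.8]
width: 0.0704
```

Emit:
{"method": "carry_out", "body": {"targets": [{"dp": [0.9, 0.01, -0.03], "rotation": [0, 0, 0]}, {"dp": [0.9, 0.01, -0.03], "rotation": [0, 0, 0]}, {"dp": [0.9, 0.01, -0.03], "rotation": [0, 0, 0]}, {"dp": [0.9, 0.01, -0.03], "rotation": [0, 0, 0]}, {"dp": [0.9, 0, -0.02], "rotation": [0, 0, 0]}, {"dp": [0.9, 0, -0.02], "rotation": [0, 0, 0]}, {"dp": [0.9, 0, -0.02], "rotation": [0, 0, 0]}, {"dp": [0.9, 0, -0.02], "rotation": [0, 0, 0]}]}}

```text
time_s: 4.5
eef_pos: [0.4945, 0.0862, 0.1809]
eef_rot: [[0.573, -0.014, 0.819], [0.011, 1.0, 0.009], [-0.819, 0.004, 0.574]]
ft_force: [0.7, -0.7, 0.7]
width: 0.0702
```

```bash
cat > look.py <<'E'
import sys
from h import *
def look(tag,top=(130,160,290,280),scene=(210,80,340,178)):
    for n,b in (("top",top),("scene",scene)):
        im=camera(n)[:,:,::-1].copy();cv2.imwrite(f"pics/full_{tag}_{n}.png",im);x0,y0,x1,y1=b
        cv2.imwrite(f"pics/{tag}_{n}.png",cv2.resize(im[y0:y1,x0:x1],None,fx=5,fy=5,interpolation=cv2.INTER_CUBIC))
if __name__=="__main__":
    look(sys.argv[1]);S=observe();print(S["time_s"],S["eef_pos"],S["ft_force"],S["width"])
E
python3 look.py a1
```

```text
4.6 [0.4935178  0.08615779 0.1795208 ] [ 0.03040254 -0.34227698 -0.32602357] 0.06997408239551213
```

View pics/a1_top.png

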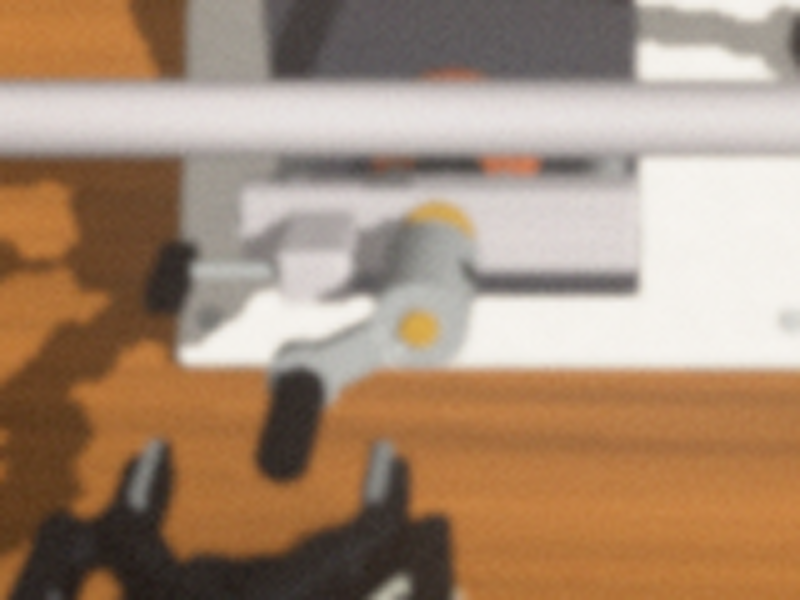

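View pics/a1_scene.png

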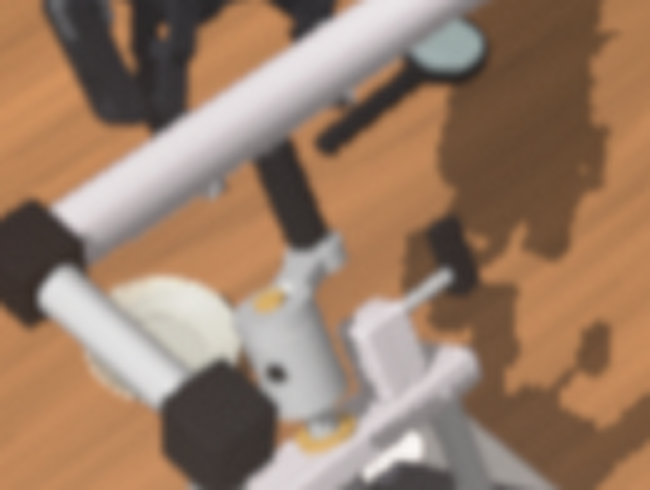

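Emit:
{"method": "carry_out", "body": {"targets": [{"dp": [0.4, -0.06, 0], "rotation": [0, 0, 0]}, {"dp": [0.4, -0.06, 0], "rotation": [0, 0, 0]}, {"dp": [0.4, -0.06, 0], "rotation": [0, 0, 0]}, {"dp": [0.4, -0.06, 0], "rotation": [0, 0, 0]}, {"dp": [0.4, -0.06, 0], "rotation": [0, 0, 0]}, {"dp": [0.4, -0.06, 0], "rotation": [0, 0, 0]}, {"dp": [0.4, -0.06, 0], "rotation": [0, 0, 0]}, {"dp": [0.4, -0.06, 0], "rotation": [0, 0, 0]}]}}

```text
time_s: 5.27
eef_pos: [0.5128, 0.0817, 0.1546]
eef_rot: [[0.573, -0.014, 0.819], [0.011, 1.0, 0.009], [-0.819, 0.004, 0.573]]
ft_force: [-0.2, -0.4, -0.1]
width: 0.0698
```

```bash
python3 look.py a2
```

```text
5.3667 [0.51241201 0.08162083 0.15408639] [-0.24511229  0.09909279 -0.21050117] 0.06987496927167873
```

View pics/a2_top.png

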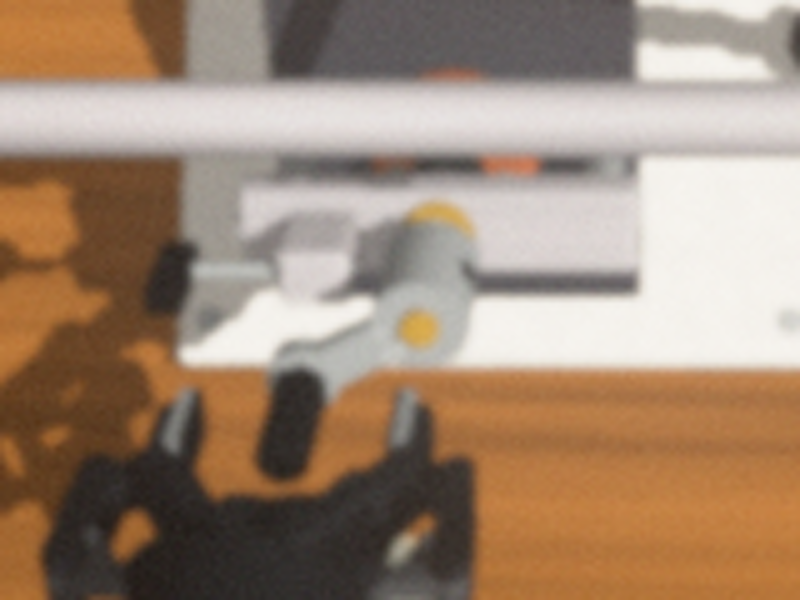

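View pics/a2_scene.png

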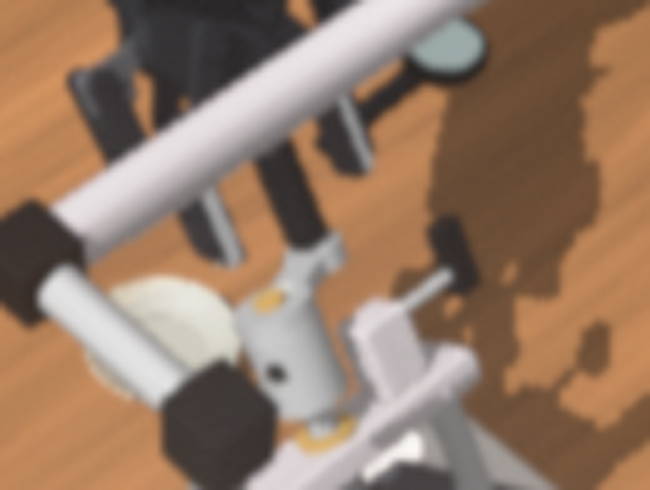

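Emit:
{"method": "carry_out", "body": {"targets": [{"dp": [0, 0, 0], "rotation": [0, 0, 0]}, {"dp": [0, 0, 0], "rotation": [0, 0, 0]}, {"dp": [0, 0, 0], "rotation": [0, 0, 0]}, {"dp": [0, 0, 0], "rotation": [0, 0, 0]}, {"dp": [0, 0, 0], "rotation": [0, 0, 0]}, {"dp": [0, 0, 0], "rotation": [0, 0, 0]}, {"dp": [0, 0, 0], "rotation": [0, 0, 0]}, {"dp": [0, 0, 0], "rotation": [0, 0, 0]}], "hand": 1, "newtons": 40}}

```text
time_s: 6.03
eef_pos: [0.5124, 0.0823, 0.1551]
eef_rot: [[0.573, -0.014, 0.819], [0.012, 1.0, 0.009], [-0.819, 0.005, 0.573]]
ft_force: [-3.5, 3.7, 3.4]
width: 0.0187
```

```bash
python3 look.py a3; python3 -c "
from h import *
S=observe();print(inv(S['eef_pos']-S['eef_rot']@TO),S['torque'])"
```

```text
6.1333 [0.51242207 0.08229832 0.15510177] [-3.18708894  4.03329143  3.63713029] 0.018990775190989424
[-0.02391743  0.04008227  0.15560721] [0.6070047  0.43668006 0.44373382]
```

View pics/a3_top.png

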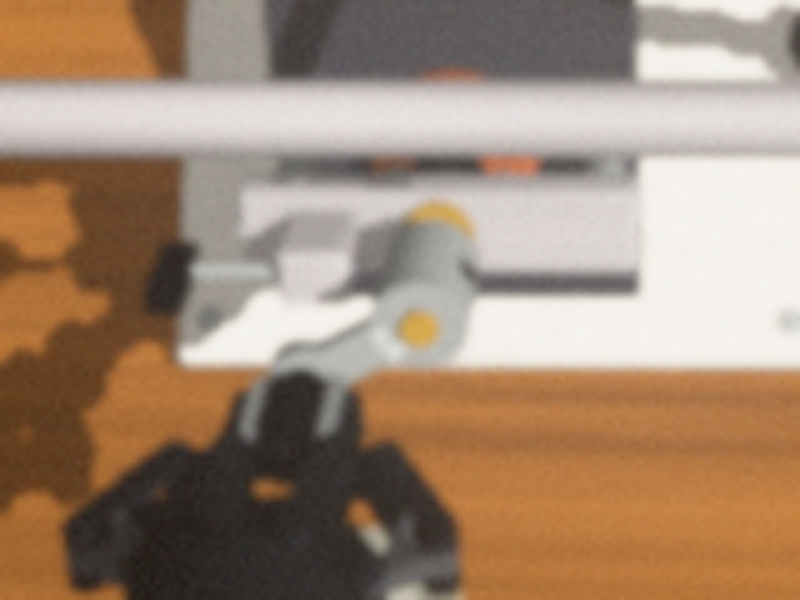

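View pics/a3_scene.png

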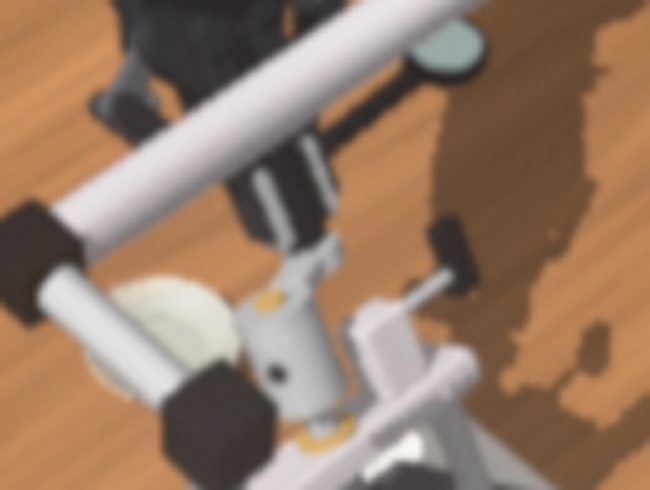

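```bash
python3 - <<'E'
from h import *
def onplane(n,uv,zc):
    c,d=ray(n,uv);nrm=fr()[:,2];q=cl([0,0,zc]);return inv(c+d*(nrm@(q-c))/(nrm@d))
k=5
for th0 in(-9.92,-9.8):
  h=-th0*.01/6.2832
  for n,x0,y0,cap,kn in(("top",130,160,(419,328),(300,383)),("scene",210,80,(269,299),(307,240))):
    a=onplane(n,(x0+cap[0]/k-.4,y0+cap[1]/k-.4),.1285+h);b=onplane(n,(x0+kn[0]/k-.4,y0+kn[1]/k-.4),.130+h)
    v=b-a;print(n,a.round(4),b.round(4),v.round(4),np.hypot(*v[:2]),np.arctan2(-v[0],-v[1])-4*np.pi)
E
```

```text
top [-0.0003 -0.0007  0.1443] [-0.0228  0.0435  0.1458] [-0.0225  0.0442  0.0015] 0.04962169369265562 -9.895214401664703
scene [-0.0017  0.0006  0.1443] [-0.0249  0.0431  0.1458] [-0.0232  0.0425  0.0015] 0.048437533429973895 -9.924062582674804
top [-0.0004 -0.0007  0.1441] [-0.0229  0.0436  0.1456] [-0.0225  0.0442  0.0015] 0.049635154658840726 -9.895218363377532
scene [-0.0021  0.0008  0.1441] [-0.0253  0.0434  0.1456] [-0.0232  0.0426  0.0015] 0.04846800950916516 -9.924086402589051
```

```bash
cat > arc.py <<'E'
import sys
from h import *
def arc(t0,t1,n=8):
    th=np.linspace(t0,t1,n+1)
    X=np.array([[-(-.01/(2*np.pi)*t), -.05*np.cos(t), -.05*np.sin(t)] for t in th])*100
    c=np.round(X-X[0],2);d=np.diff(c,axis=0)
    for r in d: print([float(round(v,2)) for v in r])
    print("end",th[-1])
arc(float(sys.argv[1]),float(sys.argv[2]))
E
python3 arc.py -9.88 -8.88
```

```text
[0.02, 0.24, 0.58]
[0.02, 0.16, 0.6]
[0.02, 0.09, 0.62]
[0.02, 0.01, 0.62]
[0.02, -0.06, 0.62]
[0.02, -0.15, 0.61]
[0.02, -0.21, 0.59]
[0.02, -0.29, 0.55]
end -8.88
```

Emit:
{"method": "carry_out", "body": {"targets": [{"dp": [0.02, 0.24, 0.58], "rotation": [0, 0, 0]}, {"dp": [0.02, 0.16, 0.6], "rotation": [0, 0, 0]}, {"dp": [0.02, 0.09, 0.62], "rotation": [0, 0, 0]}, {"dp": [0.02, 0.01, 0.62], "rotation": [0, 0, 0]}, {"dp": [0.02, -0.06, 0.62], "rotation": [0, 0, 0]}, {"dp": [0.02, -0.15, 0.61], "rotation": [0, 0, 0]}, {"dp": [0.02, -0.21, 0.59], "rotation": [0, 0, 0]}, {"dp": [0.02, -0.29, 0.55], "rotation": [0, 0, 0]}]}}

```text
time_s: 6.8
eef_pos: [0.5541, 0.0815, 0.1828]
eef_rot: [[0.576, -0.015, 0.817], [0.014, 1.0, 0.009], [-0.817, 0.006, 0.576]]
ft_force: [-0.8, 7.0, 3.0]
width: 0.0195
```

```bash
python3 look.py a4; python3 -c "
from h import *
S=observe();print(inv(S['eef_pos']-S['eef_rot']@TO),S['eef_rot'].T@S['ft_force'],S['torque'])"; python3 arc.py -8.88 -6.88
```

```text
6.9 [0.55498674 0.08079694 0.1834427 ] [1.48201088 7.09678572 2.48803689] 0.019210265405610563
[0.02702672 0.03793138 0.15442853] [-1.08661422  7.08845473  2.70631306] [ 0.97307977 -0.15770384  0.63492489]
[0.04, -0.77, 0.98]
[0.04, -1.0, 0.75]
[0.04, -1.14, 0.49]
[0.04, -1.24, 0.19]
[0.04, -1.24, -0.13]
[0.04, -1.17, -0.42]
[0.04, -1.03, -0.71]
[0.04, -0.82, -0.93]
end -6.88
```

View pics/a4_top.png

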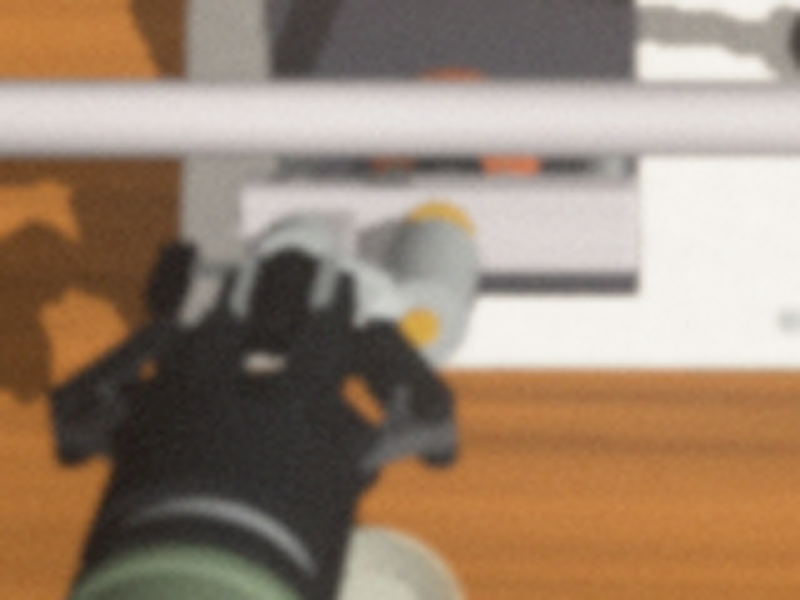

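View pics/a4_scene.png

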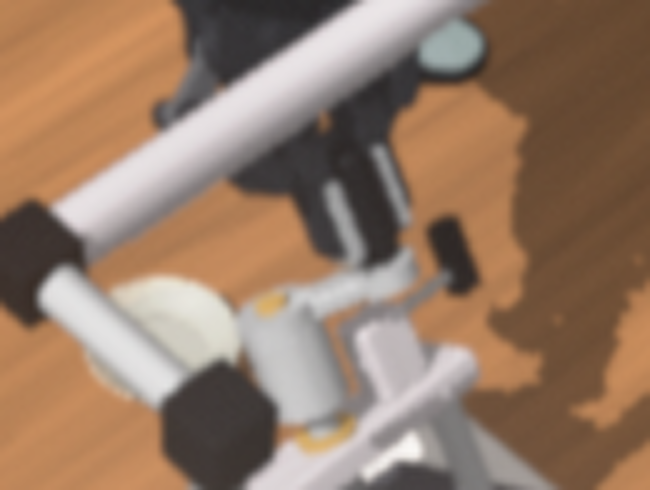

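Emit:
{"method": "carry_out", "body": {"targets": [{"dp": [0.04, -0.67, 0.98], "rotation": [0, 0, 0]}, {"dp": [0.04, -0.95, 0.75], "rotation": [0, 0, 0]}, {"dp": [0.04, -1.14, 0.49], "rotation": [0, 0, 0]}, {"dp": [0.04, -1.24, 0.19], "rotation": [0, 0, 0]}, {"dp": [0.04, -1.24, -0.13], "rotation": [0, 0, 0]}, {"dp": [0.04, -1.17, -0.42], "rotation": [0, 0, 0]}, {"dp": [0.04, -1.03, -0.71], "rotation": [0, 0, 0]}, {"dp": [0.04, -0.82, -0.93], "rotation": [0, 0, 0]}]}}

```text
time_s: 7.57
eef_pos: [0.558, -0.0033, 0.1798]
eef_rot: [[0.574, -0.014, 0.819], [0.011, 1.0, 0.009], [-0.819, 0.003, 0.574]]
ft_force: [0.0, 2.2, -0.4]
width: 0.0192
```

```bash
python3 look.py a5; python3 -c "
from h import *
S=observe();print(inv(S['eef_pos']-S['eef_rot']@TO),S['eef_rot'].T@S['ft_force'],S['torque'])"; python3 arc.py -6.88 -4.88
```

```text
7.6667 [ 0.55661829 -0.00399983  0.17870045] [-3.40727288 -1.42399128  0.88079   ] 0.019154742748763144
[ 0.02479529 -0.04678115  0.1503368 ] [-2.68490368 -1.38037043 -2.30193839] [-0.20414783  0.64879254 -0.13809068]
[0.04, -0.57, -1.11]
[0.04, -0.27, -1.22]
[0.04, 0.03, -1.24]
[0.04, 0.35, -1.2]
[0.04, 0.62, -1.08]
[0.04, 0.88, -0.89]
[0.04, 1.07, -0.64]
[0.04, 1.19, -0.36]
end -4.88
```

View pics/a5_top.png

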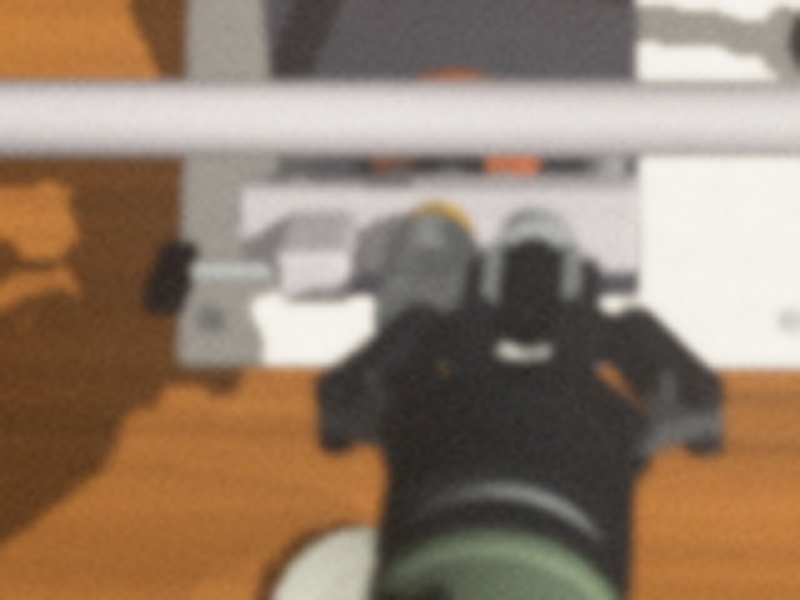

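View pics/a5_scene.png

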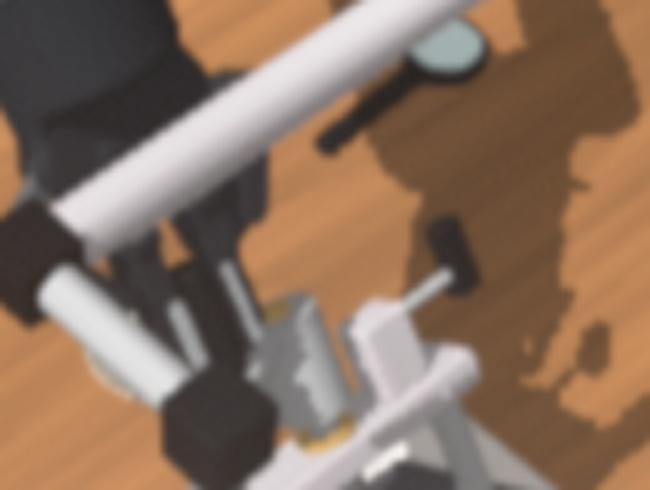

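Emit:
{"method": "carry_out", "body": {"targets": [{"dp": [0.04, -0.57, -1.11], "rotation": [0, 0, 0]}, {"dp": [0.04, -0.27, -1.22], "rotation": [0, 0, 0]}, {"dp": [0.04, 0.03, -1.24], "rotation": [0, 0, 0]}, {"dp": [0.04, 0.35, -1.2], "rotation": [0, 0, 0]}, {"dp": [0.04, 0.62, -1.08], "rotation": [0, 0, 0]}, {"dp": [0.04, 0.88, -0.89], "rotation": [0, 0, 0]}, {"dp": [0.04, 1.07, -0.64], "rotation": [0, 0, 0]}, {"dp": [0.04, 1.19, -0.36], "rotation": [0, 0, 0]}]}}

```text
time_s: 8.33
eef_pos: [0.4975, 0.0293, 0.1341]
eef_rot: [[0.578, -0.012, 0.816], [0.009, 1.0, 0.008], [-0.816, 0.002, 0.578]]
ft_force: [11.5, -0.6, -7.6]
width: 0.019
```

```bash
python3 -c "
from h import *
S=observe();print(inv(S['eef_pos']-S['eef_rot']@TO),S['eef_rot'].T@S['ft_force'],S['torque'],S['width'])"; python3 arc.py -4.88 -2.88;python3 arc.py -2.88 -1.0
```

```text
[-0.04899899 -0.01260128  0.14738422] [12.88548865 -0.79383467  5.0016861 ] [-0.24141062 -0.6535371  -0.16055996] 0.019043941771713573
[0.04, 1.25, -0.05]
[0.04, 1.22, 0.25]
[0.04, 1.11, 0.55]
[0.04, 0.95, 0.81]
[0.04, 0.72, 1.02]
[0.04, 0.44, 1.17]
[0.04, 0.14, 1.24]
[0.04, -0.17, 1.23]
end -2.88
[0.04, -0.43, 1.09]
[0.03, -0.68, 0.96]
[0.04, -0.88, 0.77]
[0.04, -1.04, 0.55]
[0.04, -1.13, 0.29]
[0.03, -1.17, 0.02]
[0.04, -1.15, -0.25]
[0.04, -1.05, -0.52]
end -1.0
```

Emit:
{"method": "carry_out", "body": {"targets": [{"dp": [0.05, 1.25, -0.01], "rotation": [0, 0, 0]}, {"dp": [0.05, 1.22, 0.27], "rotation": [0, 0, 0]}, {"dp": [0.05, 1.11, 0.55], "rotation": [0, 0, 0]}, {"dp": [0.05, 0.95, 0.81], "rotation": [0, 0, 0]}, {"dp": [0.05, 0.72, 1.02], "rotation": [0, 0, 0]}, {"dp": [0.05, 0.44, 1.17], "rotation": [0, 0, 0]}, {"dp": [0.05, 0.14, 1.24], "rotation": [0, 0, 0]}, {"dp": [0.05, -0.17, 1.23], "rotation": [0, 0, 0]}]}}

```text
time_s: 9.0
eef_pos: [0.5491, 0.0887, 0.167]
eef_rot: [[0.574, -0.016, 0.818], [0.013, 1.0, 0.01], [-0.819, 0.005, 0.574]]
ft_force: [-6.6, 3.0, 6.7]
width: 0.0188
```

```bash
python3 look.py a6; python3 -c "
from h import *
S=observe();print(inv(S['eef_pos']-S['eef_rot']@TO),S['eef_rot'].T@S['ft_force'],S['torque'],S['width'])"
```

```text
9.1 [0.55118483 0.08756943 0.16842745] [-4.46637044  2.60360838  9.32932155] 0.01893285003267307
[0.01538031 0.04479048 0.14425265] [-10.16469337   2.7038491    1.76965839] [ 0.40994988 -0.14333008  0.32718623] 0.01893285003267307
```

View pics/a6_top.png

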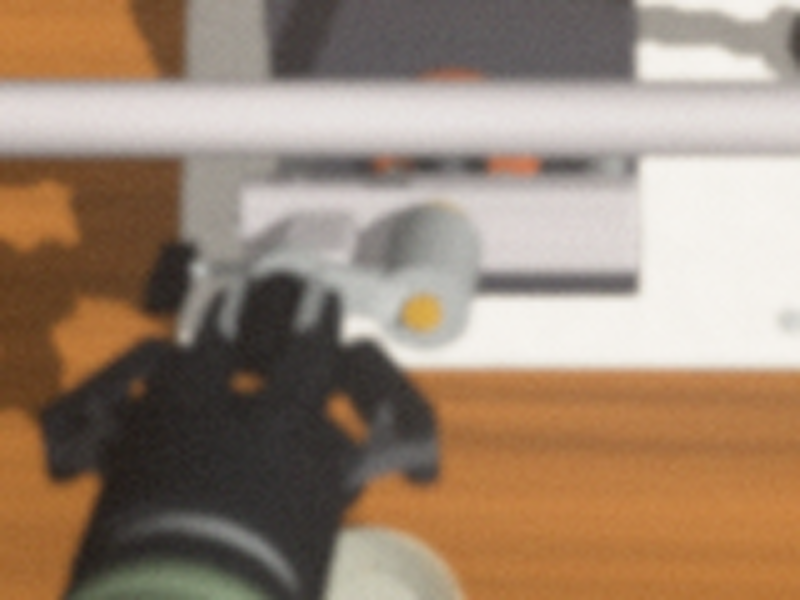

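View pics/a6_scene.png

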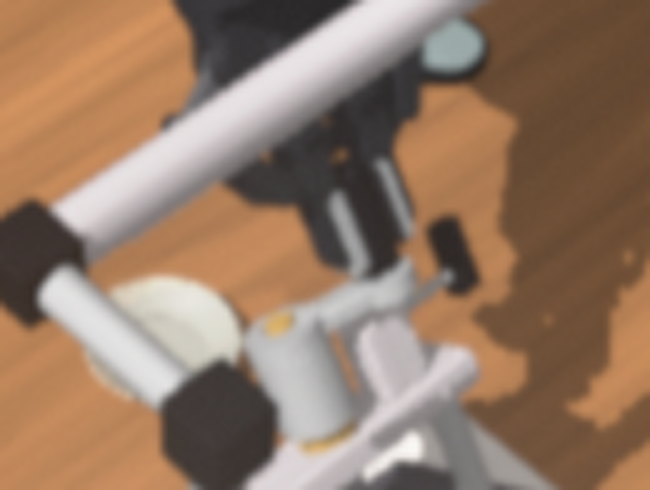

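Emit:
{"method": "carry_out", "body": {"targets": [{"dp": [0, -0.43, 1.09], "rotation": [0, 0, 0]}, {"dp": [0.03, -0.68, 0.96], "rotation": [0, 0, 0]}, {"dp": [0.03, -0.88, 0.77], "rotation": [0, 0, 0]}, {"dp": [0.04, -1.04, 0.55], "rotation": [0, 0, 0]}, {"dp": [0.03, -1.13, 0.29], "rotation": [0, 0, 0]}, {"dp": [0.03, -1.17, 0.02], "rotation": [0, 0, 0]}, {"dp": [0.03, -1.15, -0.25], "rotation": [0, 0, 0]}, {"dp": [0.03, -1.05, -0.52], "rotation": [0, 0, 0]}]}}

```text
time_s: 9.77
eef_pos: [0.5754, 0.0114, 0.181]
eef_rot: [[0.575, -0.014, 0.818], [0.01, 1.0, 0.009], [-0.818, 0.003, 0.575]]
ft_force: [1.1, 1.8, 0.3]
width: 0.0192
```

```bash
python3 -c "
from h import *
S=observe();print(inv(S['eef_pos']-S['eef_rot']@TO),S['eef_rot'].T@S['ft_force'],S['torque'],S['width'])"; python3 arc.py -1 0
```

```text
[ 0.04155185 -0.03174387  0.1412933 ] [0.39500604 1.81721474 1.05659726] [0.18731523 0.28894584 0.18265223] 0.01916416020657904
[0.02, -0.5, -0.37]
[0.02, -0.46, -0.43]
[0.02, -0.39, -0.48]
[0.02, -0.34, -0.53]
[0.02, -0.26, -0.57]
[0.02, -0.19, -0.59]
[0.02, -0.12, -0.61]
[0.02, -0.04, -0.63]
end 0.0
```

Emit:
{"method": "carry_out", "body": {"targets": [{"dp": [0.02, -0.5, -0.37], "rotation": [0, 0, 0]}, {"dp": [0.02, -0.46, -0.43], "rotation": [0, 0, 0]}, {"dp": [0.02, -0.39, -0.48], "rotation": [0, 0, 0]}, {"dp": [0.02, -0.34, -0.53], "rotation": [0, 0, 0]}, {"dp": [0.02, -0.26, -0.57], "rotation": [0, 0, 0]}, {"dp": [0.02, -0.19, -0.59], "rotation": [0, 0, 0]}, {"dp": [0.02, -0.12, -0.61], "rotation": [0, 0, 0]}, {"dp": [0.02, -0.04, -0.63], "rotation": [0, 0, 0]}]}}

```text
time_s: 10.43
eef_pos: [0.5407, -0.0109, 0.1539]
eef_rot: [[0.573, -0.014, 0.82], [0.012, 1.0, 0.009], [-0.82, 0.005, 0.573]]
ft_force: [2.0, 4.7, 0.0]
width: 0.019
```

```bash
python3 look.py a7; python3 -c "
from h import *
S=observe();print(inv(S['eef_pos']-S['eef_rot']@TO),S['eef_rot'].T@S['ft_force'],S['torque'],S['width'])"
```

```text
10.5333 [ 0.53967258 -0.01074973  0.15306193] [-2.74137296  2.52670728  1.54809122] 0.0187077111309825
[-0.0038305  -0.05336463  0.13910548] [-2.80563631  2.57287356 -1.34338691] [0.43549649 0.54826166 0.34403953] 0.0187077111309825
```

View pics/a7_top.png

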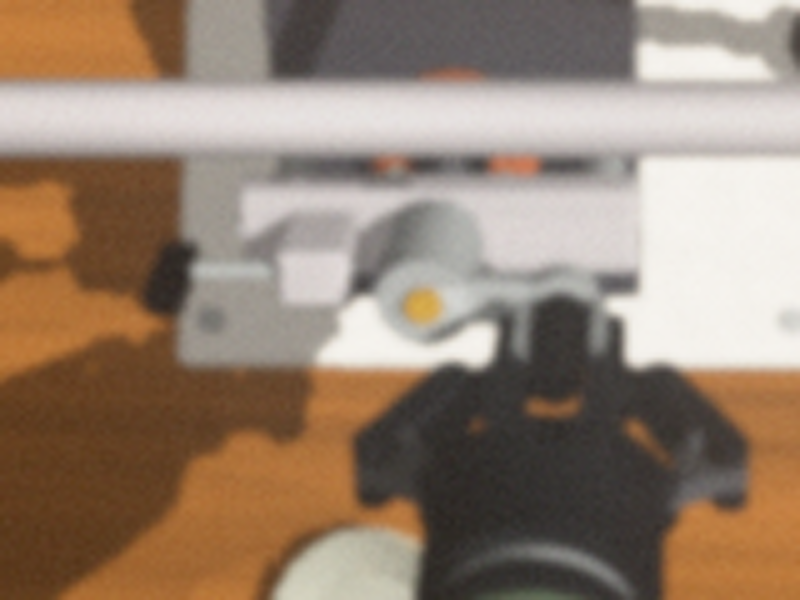

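View pics/a7_scene.png

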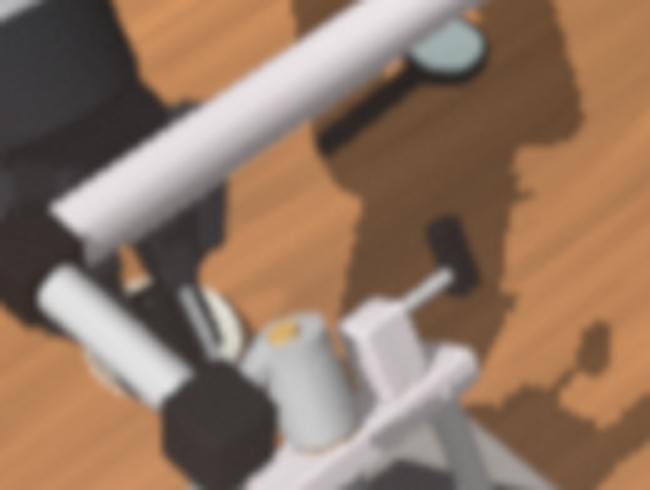

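Emit:
{"method": "carry_out", "body": {"targets": [{"dp": [0, 0, 0], "rotation": [0, 0, 0]}, {"dp": [0, 0, 0], "rotation": [0, 0, 0]}, {"dp": [0, 0, 0], "rotation": [0, 0, 0]}, {"dp": [0, 0, 0], "rotation": [0, 0, 0]}, {"dp": [0, 0, 0], "rotation": [0, 0, 0]}, {"dp": [-0.5, 0, 0], "rotation": [0, 0, 0]}, {"dp": [-1, 0, 0], "rotation": [0, 0, 0]}, {"dp": [-1, 0, 0], "rotation": [0, 0, 0]}], "hand": 6}}

```text
time_s: 11.2
eef_pos: [0.5265, -0.0115, 0.175]
eef_rot: [[0.572, -0.014, 0.82], [0.011, 1.0, 0.009], [-0.82, 0.004, 0.572]]
ft_force: [0.2, 0.5, 0.5]
width: 0.0598
```

Emit:
{"method": "carry_out", "body": {"targets": [{"dp": [-1, 0, 0], "rotation": [0, 0, 0]}, {"dp": [-1, 0, 0], "rotation": [0, 0, 0]}, {"dp": [-1, 0, 0], "rotation": [0, 0, 0]}, {"dp": [-1, 0, 0], "rotation": [0, 0, 0]}, {"dp": [-1, 0, 0], "rotation": [0, 0, 0]}, {"dp": [-1, 0, 0], "rotation": [0, 0, 0]}, {"dp": [-1, 0, 0], "rotation": [0, 0, 0]}, {"dp": [0, 0, 0], "rotation": [0, 0, 0]}]}}

```text
time_s: 11.87
eef_pos: [0.4875, -0.0128, 0.235]
eef_rot: [[0.577, -0.014, 0.817], [0.01, 1.0, 0.01], [-0.817, 0.002, 0.577]]
ft_force: [1.4, -0.6, 0.8]
width: 0.0599
```

```bash
python3 look.py a8
```

```text
11.9667 [ 0.48713389 -0.01253873  0.23302509] [ 0.167106    0.00758626 -0.75377893] 0.05957552052158252
```

View pics/a8_top.png

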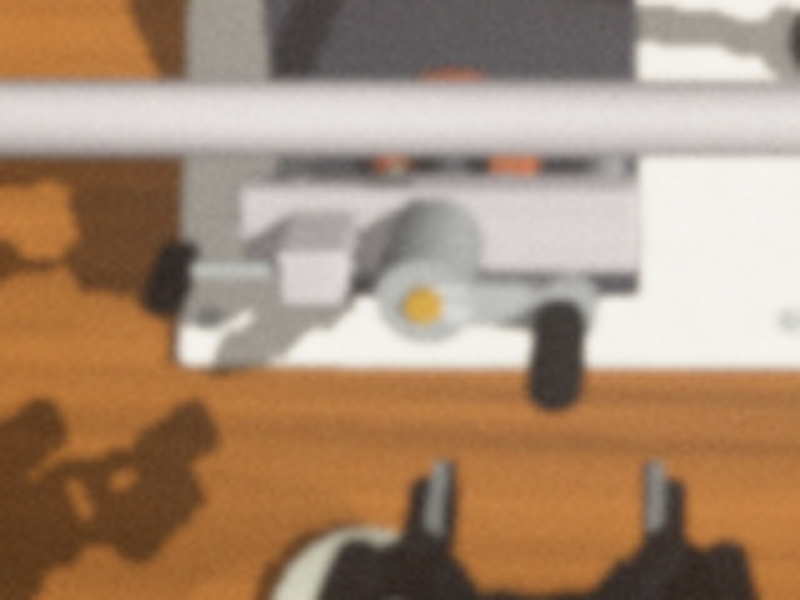

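View pics/a8_scene.png

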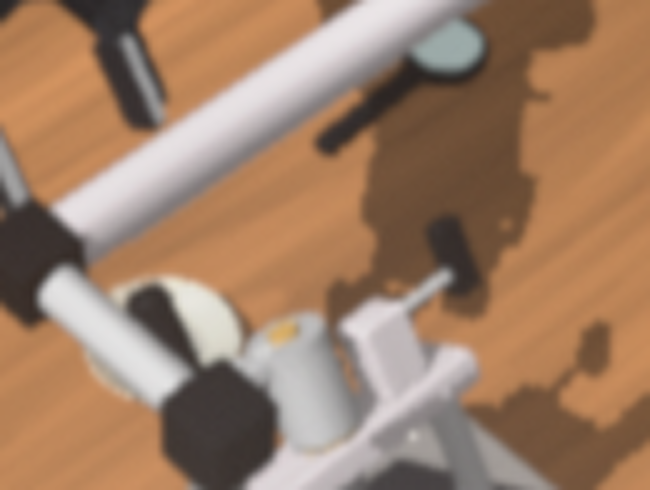

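```bash
cat > ang.py <<'E'
from h import *
import sys
def onplane(n,uv,zc):
    c,d=ray(n,uv);nrm=fr()[:,2];q=cl([0,0,zc]);return inv(c+d*(nrm@(q-c))/(nrm@d))
def comp(im,mask,near):
    n,l,st,c=cv2.connectedComponentsWithStats(mask.astype(np.uint8))
    i=min((i for i in range(1,n) if st[i,4]>8),key=lambda i:np.hypot(*(c[i]-near)))
    x,y=np.nonzero(l==i)[::-1];return (x.min()+x.max())/2,(y.min()+y.max())/2,c[i],st[i]
def ang(fn,n,kn,cap,h):
    im=cv2.imread(fn);hsv=cv2.cvtColor(im,cv2.COLOR_BGR2HSV)
    k=comp(im,im.max(2)<85,kn); g=comp(im,(hsv[...,1]>110)&(hsv[...,0]>17)&(hsv[...,0]<32)&(im.max(2)>140),cap)
    print(n,"knob",k[2],k[3],"cap",g[2],g[3])
    a=onplane(n,g[2],.129+h)
    for c in (k[2],k[:2]):
        b=onplane(n,c,.155+h);v=b-a
        print(a.round(4),b.round(4),np.hypot(*v[:2]),np.arctan2(-v[0],-v[1]), "abs",np.arctan2(-b[0],-b[1]))
if __name__=="__main__":
    ang("pics/top0.png","top",(187,245),(214,225),.0158)
    ang("pics/full_a8_top.png","top",(241,231),(214,221),0)
E
python3 ang.py
```

```text
top knob [187.58791209 244.6043956 ] [182 234  12  22 182] cap [213.29411765 225.5       ] [210 223   7   6  34]
[-0.0006 -0.0006  0.1448] [-0.0241  0.0434  0.1708] 0.04986396746922141 2.651717026364095 abs 2.6351627166852696
[-0.0006 -0.0006  0.1448] [-0.0239  0.0436  0.1708] 0.0498829229071195 2.6569045123715958 abs 2.640375149963175
top knob [240.95652174 230.7515528 ] [236 221  10  20 161] cap [213.90909091 220.6969697 ] [211 218   7   6  33]
[-0.0002 -0.      0.129 ] [-0.0051 -0.0503  0.155 ] 0.05052523779223467 0.09564892847586187 abs 0.10000526357968818
[-0.0002 -0.      0.129 ] [-0.0045 -0.0495  0.155 ] 0.04968981902720009 0.08672909163707683 abs 0.09116942128329422
```

Emit:
{"method": "carry_out", "body": {"targets": [{"dp": [1.2, 0, 0], "rotation": [0, 0, 0]}, {"dp": [1.2, 0, 0], "rotation": [0, 0, 0]}, {"dp": [1.2, 0, 0], "rotation": [0, 0, 0]}, {"dp": [1.2, 0, 0], "rotation": [0, 0, 0]}, {"dp": [1.2, 0, 0], "rotation": [0, 0, 0]}, {"dp": [1.2, 0, 0], "rotation": [0, 0, 0]}, {"dp": [1.2, 0, 0], "rotation": [0, 0, 0]}, {"dp": [1.0, 0, 0], "rotation": [0, 0, 0]}]}}

```text
time_s: 12.63
eef_pos: [0.5406, -0.011, 0.1534]
eef_rot: [[0.571, -0.014, 0.821], [0.012, 1.0, 0.009], [-0.821, 0.005, 0.571]]
ft_force: [-0.7, -0.1, 0.1]
width: 0.0598
```

Emit:
{"method": "carry_out", "body": {"targets": [{"dp": [0, 0, 0], "rotation": [0, 0, 0]}, {"dp": [0, 0, 0], "rotation": [0, 0, 0]}, {"dp": [0, 0, 0], "rotation": [0, 0, 0]}, {"dp": [0, 0, 0], "rotation": [0, 0, 0]}, {"dp": [0, 0, 0], "rotation": [0, 0, 0]}, {"dp": [0, 0, 0], "rotation": [0, 0, 0]}, {"dp": [0, 0, 0], "rotation": [0, 0, 0]}, {"dp": [0, 0, 0], "rotation": [0, 0, 0]}], "hand": 1}}

```text
time_s: 13.3
eef_pos: [0.5406, -0.0109, 0.1555]
eef_rot: [[0.573, -0.014, 0.819], [0.012, 1.0, 0.009], [-0.819, 0.004, 0.573]]
ft_force: [1.0, 3.9, -0.1]
width: 0.019
```

Emit:
{"method": "carry_out", "body": {"targets": [{"dp": [0, 0, 0.1], "rotation": [0, 0, 0]}, {"dp": [0, 0, 0.1], "rotation": [0, 0, 0]}, {"dp": [0, 0, 0.1], "rotation": [0, 0, 0]}, {"dp": [0, 0, 0.1], "rotation": [0, 0, 0]}, {"dp": [0, 0, 0.05], "rotation": [0, 0, 0]}, {"dp": [0, 0, 0], "rotation": [0, 0, 0]}, {"dp": [0, 0, 0], "rotation": [0, 0, 0]}, {"dp": [0, 0, 0], "rotation": [0, 0, 0]}]}}

```text
time_s: 13.97
eef_pos: [0.5444, -0.0113, 0.1581]
eef_rot: [[0.573, -0.014, 0.819], [0.011, 1.0, 0.009], [-0.819, 0.004, 0.573]]
ft_force: [-5.0, 2.7, 2.5]
width: 0.0191
```

```bash
python3 -c "
from h import *
S=observe();print(inv(S['eef_pos']-S['eef_rot']@TO),S['eef_rot'].T@S['ft_force'],S['torque'],S['width'])"
```

```text
[ 0.00281773 -0.05391221  0.14050882] [-4.85147216  2.79202725 -2.67325934] [0.47137188 0.71838078 0.30952551] 0.019101559548776455
```

Emit:
{"method": "carry_out", "body": {"targets": [{"dp": [0, 0, 0], "rotation": [0, 0, 0]}, {"dp": [0, 0, 0], "rotation": [0, 0, 0]}, {"dp": [0, 0, 0], "rotation": [0, 0, 0]}, {"dp": [0, 0, 0], "rotation": [0, 0, 0]}, {"dp": [0, 0, 0], "rotation": [0, 0, 0]}, {"dp": [-0.5, 0, 0], "rotation": [0, 0, 0]}, {"dp": [-1, 0, 0], "rotation": [0, 0, 0]}, {"dp": [-1, 0, 0], "rotation": [0, 0, 0]}], "hand": 6}}

```text
time_s: 14.63
eef_pos: [0.5297, -0.0115, 0.1784]
eef_rot: [[0.573, -0.014, 0.82], [0.011, 1.0, 0.009], [-0.82, 0.004, 0.573]]
ft_force: [-0.3, -0.1, 1.1]
width: 0.0598
```

Emit:
{"method": "carry_out", "body": {"targets": [{"dp": [-1, 0, 0], "rotation": [0, 0, 0]}, {"dp": [-1, 0, 0], "rotation": [0, 0, 0]}, {"dp": [-1, 0, 0], "rotation": [0, 0, 0]}, {"dp": [-1, 0, 0], "rotation": [0, 0, 0]}, {"dp": [-1, 0, 0], "rotation": [0, 0, 0]}, {"dp": [-1, 0, 0], "rotation": [0, 0, 0]}, {"dp": [-1, 0, 0], "rotation": [0, 0, 0]}, {"dp": [-1, 0, 0], "rotation": [0, 0, 0]}]}}

```text
time_s: 15.3
eef_pos: [0.4839, -0.0125, 0.2447]
eef_rot: [[0.574, -0.014, 0.819], [0.011, 1.0, 0.009], [-0.819, 0.003, 0.574]]
ft_force: [0.4, -0.4, 0.5]
width: 0.0597
```

```bash
python3 look.py a9; python3 -c "
from ang import *
ang('pics/full_a9_top.png','top',(241,230),(214,221),0)
S=observe();print(inv(S['eef_pos']-S['eef_rot']@TO))
# tab blob
for n,near in(('top',(164,215)),('scene',(301,131))):
    im=cv2.imread(f'pics/full_a9_{n}.png');k=comp(im,im.max(2)<85,near);print(n,k[2],k[3])
"
```

```text
15.4 [ 0.4848603  -0.0128764   0.24628264] [-0.97439556 -0.23346189  0.01413685] 0.06012499184340553
top knob [240.84 228.92] [237 219   9  21 150] cap [214.         220.73529412] [211 218   7   6  34]
[-0.0003 -0.0002  0.129 ] [-0.0012 -0.0502  0.155 ] 0.05004389568777687 0.018802431428925893 abs 0.024811597178401274
[-0.0003 -0.0002  0.129 ] [-0.0014 -0.0505  0.155 ] 0.050324491633638314 0.02197833142842284 abs 0.027941054371014955
[ 0.00451439 -0.05459041  0.24693198]
top [163.20192308 215.01923077] [159 208  10  15 104]
scene [300.19230769 129.90384615] [295 123  11  16 104]
```

View pics/a9_top.png

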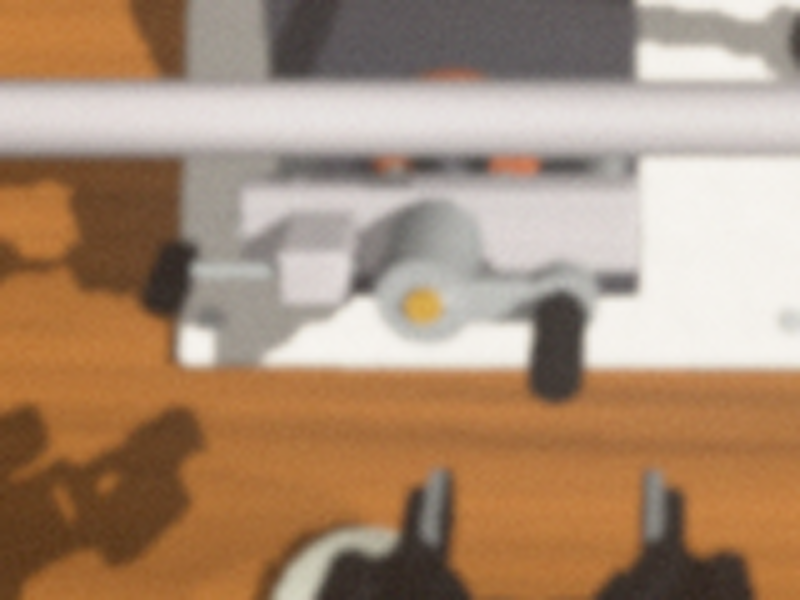

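View pics/a9_scene.png

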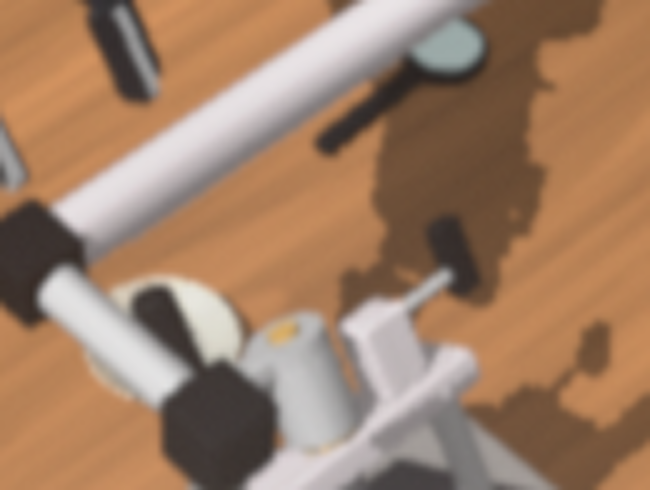

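```bash
python3 -c "
from ang import *
m,e=tri((300.19,129.90),(163.2,215.02));print(m,e,inv(m))
m,e=tri((300.0,130.5),(163.5,215.0));print(m,e,inv(m))
for n,b,q in(('top',(130,160,290,280),(440,478,655,478)),('scene',(210,80,340,178),0)): pass
# closed finger outline reference: g pics
"
python3 - <<'E'
# outlines of closed fingers in g_top: outer edges near tip approx (275..358, 330) at k=5.5
from h import *
k=5.5
a=np.array([120+272/k-.4,220+325/k-.4]);b=np.array([120+360/k-.4,220+325/k-.4])
A=onz("top",a,.27);B=onz("top",b,.27);print(A,B,A-B)
E
```

```text
[0.54100583 0.13696641 0.1578847 ] 0.00044176594804611714 [0.00075836 0.0959231  0.11102911]
[0.54110501 0.13669365 0.15618126] 0.0006850612752586404 [-0.00014081  0.09564889  0.1095792 ]
[0.43195101 0.09790328 0.27      ] [0.43252454 0.07239025 0.27      ] [-5.73527805e-04  2.55130259e-02 -1.11022302e-16]
```

Emit:
{"method": "carry_out", "body": {"targets": [{"dp": [0, 1.5, -0.05], "rotation": [0, 0, 0]}, {"dp": [0, 2.3, -0.05], "rotation": [0, 0, 0]}, {"dp": [0, 2.6, -0.05], "rotation": [0, 0, 0]}, {"dp": [0, 2.6, -0.05], "rotation": [0, 0, 0]}, {"dp": [0, 2.6, -0.05], "rotation": [0, 0, 0]}, {"dp": [0, 2.6, -0.05], "rotation": [0, 0, 0]}, {"dp": [0, 2.4, -0.05], "rotation": [0, 0, 0]}, {"dp": [0, 1.8, -0.05], "rotation": [0, 0, 0]}], "hand": 0}}

```text
time_s: 16.07
eef_pos: [0.4781, 0.1737, 0.242]
eef_rot: [[0.573, -0.016, 0.819], [0.013, 1.0, 0.011], [-0.819, 0.004, 0.573]]
ft_force: [0.6, 0.1, -0.7]
width: 0.0
```

Emit:
{"method": "carry_out", "body": {"targets": [{"dp": [1, 0, 0], "rotation": [0, 0, 0]}, {"dp": [1, 0, 0], "rotation": [0, 0, 0]}, {"dp": [1, 0, 0], "rotation": [0, 0, 0]}, {"dp": [1, 0, 0], "rotation": [0, 0, 0]}, {"dp": [1, 0, 0], "rotation": [0, 0, 0]}, {"dp": [1, 0, 0], "rotation": [0, 0, 0]}, {"dp": [1, 0, 0], "rotation": [0, 0, 0]}, {"dp": [1, 0, 0], "rotation": [0, 0, 0]}]}}

```text
time_s: 16.73
eef_pos: [0.5248, 0.1718, 0.1757]
eef_rot: [[0.573, -0.013, 0.82], [0.011, 1.0, 0.008], [-0.82, 0.004, 0.573]]
ft_force: [-0.4, -0.2, 0.4]
width: 0.0
```

```bash
python3 look.py b1; python3 -c "
from h import *
S=observe();print(inv(S['eef_pos']-S['eef_rot']@TO),S['ft_force'],S['width'])"
```

```text
16.8333 [0.5237979  0.17144045 0.17428008] [ 0.86378324  0.53000339 -0.21695631] 0.00010127083139370565
[-0.00238688  0.12911738  0.16402576] [ 0.86378324  0.53000339 -0.21695631] 0.00010127083139370565
```

View pics/b1_top.png

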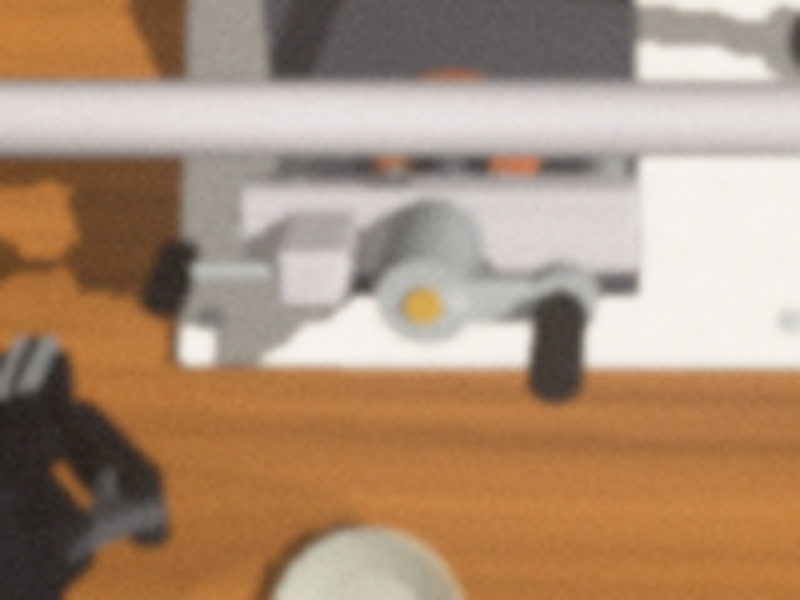

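View pics/b1_scene.png

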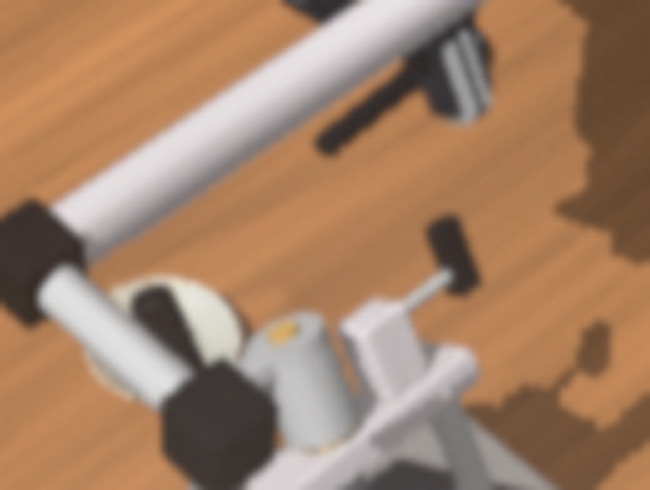

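Emit:
{"method": "carry_out", "body": {"targets": [{"dp": [0.85, 0, 0.02], "rotation": [0, 0, 0]}, {"dp": [0.85, 0, 0.02], "rotation": [0, 0, 0]}, {"dp": [0.85, 0, 0.02], "rotation": [0, 0, 0]}, {"dp": [0.85, 0, 0.02], "rotation": [0, 0, 0]}, {"dp": [0.85, 0, 0.02], "rotation": [0, 0, 0]}, {"dp": [0.85, 0, 0.02], "rotation": [0, 0, 0]}, {"dp": [0.85, 0, 0.02], "rotation": [0, 0, 0]}, {"dp": [0.85, 0, 0.02], "rotation": [0, 0, 0]}]}}

```text
time_s: 17.5
eef_pos: [0.5651, 0.1733, 0.1213]
eef_rot: [[0.573, -0.014, 0.819], [0.011, 1.0, 0.009], [-0.819, 0.004, 0.573]]
ft_force: [-0.1, -0.8, 0.5]
width: 0.0003
```

```bash
python3 look.py b2; python3 -c "
from h import *
S=observe();print(inv(S['eef_pos']-S['eef_rot']@TO),S['ft_force'],S['width'])"
```

```text
17.6 [0.56440696 0.17291773 0.12027429] [ 0.60918865 -1.10437176 -0.88383374] 6.392229778996236e-05
[-1.26531479e-04  1.29958575e-01  9.64845103e-02] [ 0.60918865 -1.10437176 -0.88383374] 6.392229778996236e-05
```

View pics/b2_top.png

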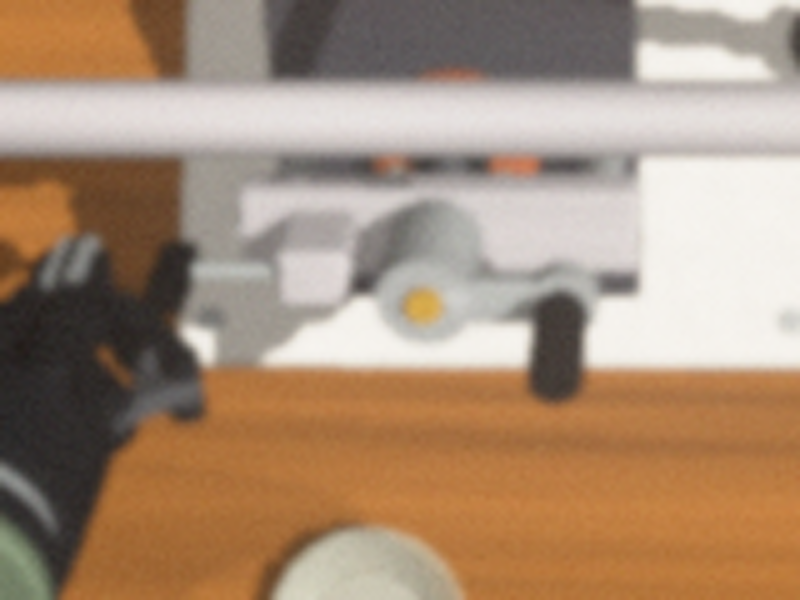

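View pics/b2_scene.png

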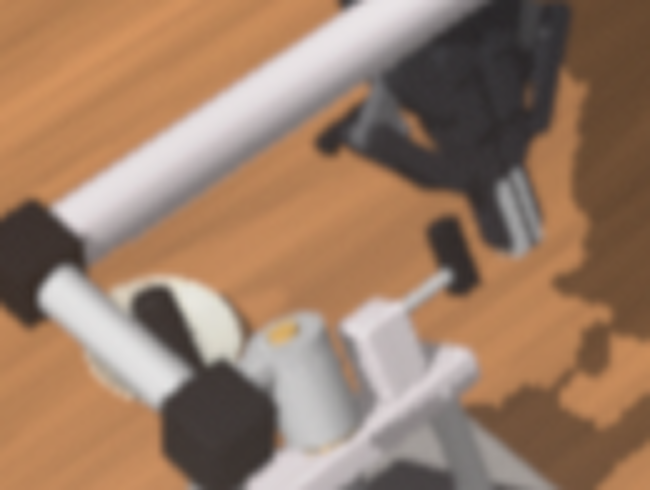

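Emit:
{"method": "carry_out", "body": {"targets": [{"dp": [0, -0.25, 0], "rotation": [0, 0, 0]}, {"dp": [0, -0.25, 0], "rotation": [0, 0, 0]}, {"dp": [0, -0.25, 0], "rotation": [0, 0, 0]}, {"dp": [0, -0.25, 0], "rotation": [0, 0, 0]}, {"dp": [0, -0.25, 0], "rotation": [0, 0, 0]}, {"dp": [0, -0.25, 0], "rotation": [0, 0, 0]}, {"dp": [0, -0.25, 0], "rotation": [0, 0, 0]}, {"dp": [0, -0.25, 0], "rotation": [0, 0, 0]}]}}

```text
time_s: 18.27
eef_pos: [0.565, 0.1532, 0.1224]
eef_rot: [[0.574, -0.014, 0.819], [0.012, 1.0, 0.009], [-0.819, 0.004, 0.574]]
ft_force: [-1.0, 2.4, 0.5]
width: -0.0001
```

```bash
python3 look.py b3; python3 -c "
from h import *
S=observe();print(inv(S['eef_pos']-S['eef_rot']@TO),S['ft_force'],S['width'])"
```

```text
18.3667 [0.56505766 0.15287236 0.12224302] [-0.16870831 -0.18593951 -0.46827247] -6.990596130180411e-06
[0.00119771 0.10989183 0.0978989 ] [-0.16870831 -0.18593951 -0.46827247] -6.990596130180411e-06
```

View pics/b3_top.png

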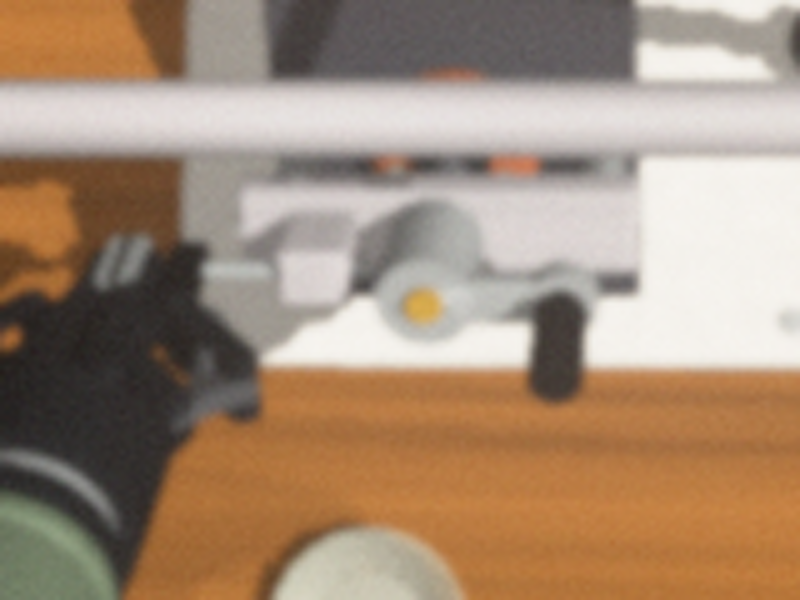

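View pics/b3_scene.png

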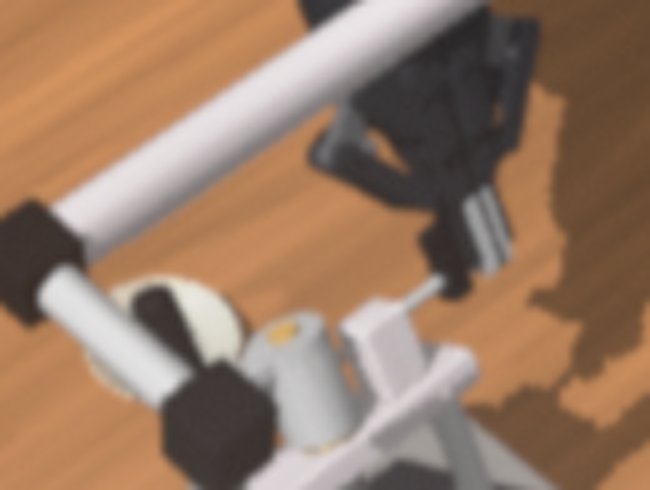

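Emit:
{"method": "carry_out", "body": {"targets": [{"dp": [0, -0.15, 0], "rotation": [0, 0, 0]}, {"dp": [0, -0.15, 0], "rotation": [0, 0, 0]}, {"dp": [0, -0.15, 0], "rotation": [0, 0, 0]}, {"dp": [0, -0.15, 0], "rotation": [0, 0, 0]}, {"dp": [0, -0.1, 0], "rotation": [0, 0, 0]}, {"dp": [0, -0.1, 0], "rotation": [0, 0, 0]}, {"dp": [0, -0.1, 0], "rotation": [0, 0, 0]}, {"dp": [0, -0.1, 0], "rotation": [0, 0, 0]}]}}

```text
time_s: 19.03
eef_pos: [0.5652, 0.1431, 0.1221]
eef_rot: [[0.574, -0.014, 0.819], [0.011, 1.0, 0.009], [-0.819, 0.004, 0.574]]
ft_force: [-0.3, 1.7, 1.4]
width: 0.0003
```

```bash
python3 look.py b4; python3 -c "
from h import *
S=observe();print(inv(S['eef_pos']-S['eef_rot']@TO),S['ft_force'],S['width'])"
```

```text
19.1333 [0.56517061 0.14301023 0.1220471 ] [0.77360465 0.56875372 1.08810336] -5.468805539679472e-05
[0.00106359 0.10002912 0.09775825] [0.77360465 0.56875372 1.08810336] -5.468805539679472e-05
```

View pics/b4_top.png

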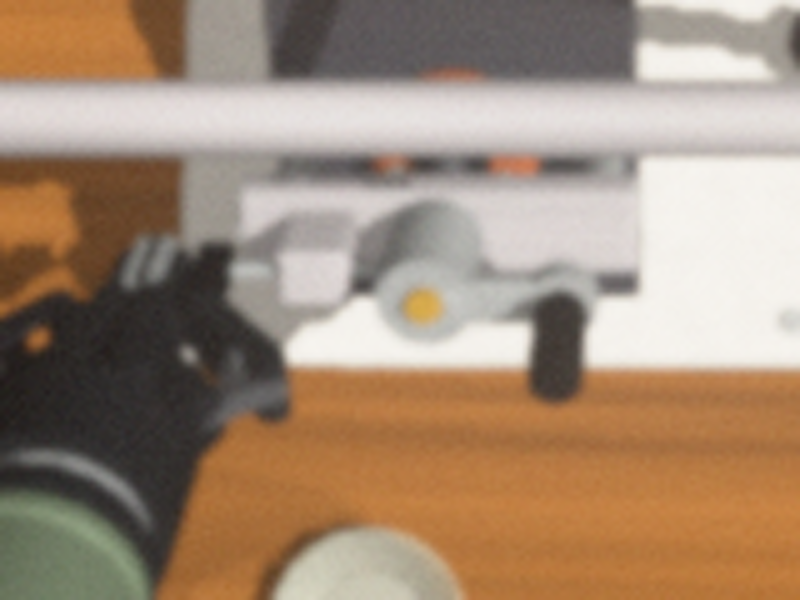

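Emit:
{"method": "carry_out", "body": {"targets": [{"dp": [0, -0.06, 0], "rotation": [0, 0, 0]}, {"dp": [0, -0.06, 0], "rotation": [0, 0, 0]}, {"dp": [0, -0.06, 0], "rotation": [0, 0, 0]}, {"dp": [0, -0.06, 0], "rotation": [0, 0, 0]}, {"dp": [0, -0.06, 0], "rotation": [0, 0, 0]}, {"dp": [0, 0, 0], "rotation": [0, 0, 0]}, {"dp": [0, 0, 0], "rotation": [0, 0, 0]}, {"dp": [0, 0, 0], "rotation": [0, 0, 0]}]}}

```text
time_s: 19.8
eef_pos: [0.5652, 0.1415, 0.1221]
eef_rot: [[0.574, -0.015, 0.819], [0.013, 1.0, 0.009], [-0.819, 0.006, 0.574]]
ft_force: [1.1, 7.7, 0.2]
width: -0.0
```

Emit:
{"method": "carry_out", "body": {"targets": [{"dp": [0, -0.06, 0], "rotation": [0, 0, 0]}, {"dp": [0, -0.06, 0], "rotation": [0, 0, 0]}, {"dp": [0, -0.06, 0], "rotation": [0, 0, 0]}, {"dp": [0, -0.06, 0], "rotation": [0, 0, 0]}, {"dp": [0, 0, 0], "rotation": [0, 0, 0]}, {"dp": [0, 0, 0], "rotation": [0, 0, 0]}, {"dp": [0, 0, 0], "rotation": [0, 0, 0]}, {"dp": [0, 0, 0], "rotation": [0, 0, 0]}]}}

```text
time_s: 20.47
eef_pos: [0.5652, 0.1413, 0.1222]
eef_rot: [[0.575, -0.016, 0.818], [0.016, 1.0, 0.008], [-0.818, 0.009, 0.575]]
ft_force: [0.8, 17.7, -2.0]
width: 0.0003
```

```bash
python3 look.py b5; python3 -c "
from h import *
S=observe();print(inv(S['eef_pos']-S['eef_rot']@TO),S['ft_force'],S['width'])"
```

```text
20.5667 [0.56518808 0.1413329  0.12224588] [ 0.87166912 18.94553488 -1.68863635] -4.1415166778898616e-05
[0.00112243 0.09818615 0.09791793] [ 0.87166912 18.94553488 -1.68863635] -4.1415166778898616e-05
```

View pics/b5_scene.png

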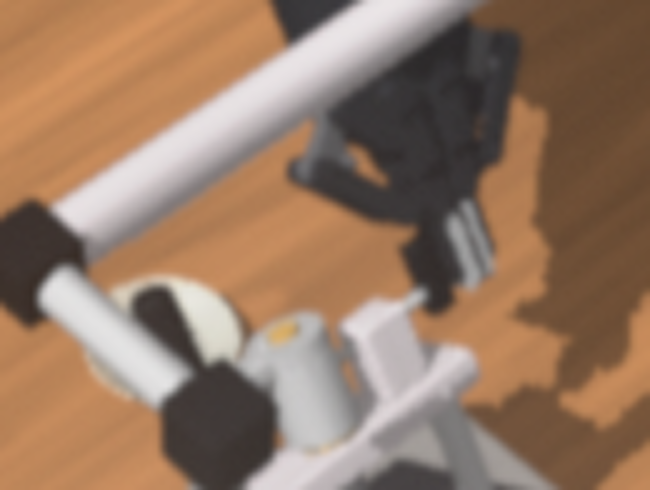

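Emit:
{"method": "carry_out", "body": {"targets": [{"dp": [0, 0.4, 0], "rotation": [0, 0, 0]}, {"dp": [0, 0.5, 0], "rotation": [0, 0, 0]}, {"dp": [0, 0.7, 0], "rotation": [0, 0, 0]}, {"dp": [0, 0.7, 0], "rotation": [0, 0, 0]}, {"dp": [-1, 0, 0], "rotation": [0, 0, 0]}, {"dp": [-1.5, 0, 0], "rotation": [0, 0, 0]}, {"dp": [-1.5, 0, 0], "rotation": [0, 0, 0]}, {"dp": [-1.5, 0, 0], "rotation": [0, 0, 0]}]}}

```text
time_s: 21.23
eef_pos: [0.5321, 0.1597, 0.1664]
eef_rot: [[0.571, -0.014, 0.821], [0.01, 1.0, 0.009], [-0.821, 0.003, 0.571]]
ft_force: [-0.2, -0.7, 0.0]
width: -0.0001
```

Emit:
{"method": "carry_out", "body": {"targets": [{"dp": [-1.5, 0, 0], "rotation": [0, 0, 0]}, {"dp": [-1.5, 0, 0], "rotation": [0, 0, 0]}, {"dp": [-1.5, 0, 0], "rotation": [0, 0, 0]}, {"dp": [-1.5, 0, 0], "rotation": [0, 0, 0]}, {"dp": [-1, 0, 0], "rotation": [0, 0, 0]}, {"dp": [0, 0, 0], "rotation": [0, 0, 0]}, {"dp": [0, 0, 0], "rotation": [0, 0, 0]}, {"dp": [0, 0, 0], "rotation": [0, 0, 0]}]}}

```text
time_s: 21.9
eef_pos: [0.4928, 0.1591, 0.2234]
eef_rot: [[0.572, -0.014, 0.82], [0.01, 1.0, 0.009], [-0.82, 0.003, 0.572]]
ft_force: [-0.1, -0.2, -1.0]
width: 0.0004
```

```bash
python3 look.py b6; python3 -c "
from ang import *
ang('pics/full_b6_top.png','top',(241,230),(214,221),0)
r={}
for n,near in(('top',(172,215)),('scene',(295,132))):
    im=cv2.imread(f'pics/full_b6_{n}.png');k=comp(im,im.max(2)<85,near);print(n,k[2],k[3]);r[n]=k[2]
m,e=tri(r['scene'],r['top']);print(inv(m),e)
S=observe();print(S['ft_force'],S['qvel'])
"
```

```text
22.0 [0.49271125 0.15906482 0.22301971] [ 0.05640428 -0.97407386 -0.56740361] -0.0002951532236413689
top knob [240.87417219 228.81456954] [237 219   9  21 151] cap [214.09090909 220.6969697 ] [211 218   7   6  33]
[-0.0002 -0.0004  0.129 ] [-0.001  -0.0503  0.155 ] 0.049938167601594294 0.016092641850546437 abs 0.020434062130225732
[-0.0002 -0.0004  0.129 ] [-0.0014 -0.0505  0.155 ] 0.05015666717035701 0.023674686404483367 abs 0.027941054371014955
top [172.07777778 215.58888889] [168 209   9  14  90]
scene [295.17567568 134.08108108] [291 128   9  14  74]
[-0.00110337  0.0801362   0.10939976] 0.0003624271099436401
[ 0.05640428 -0.97407386 -0.56740361] [ 0.10220517  0.15157821 -0.18354448  0.19904175  0.03290374  0.03289324]
```

View pics/b6_top.png

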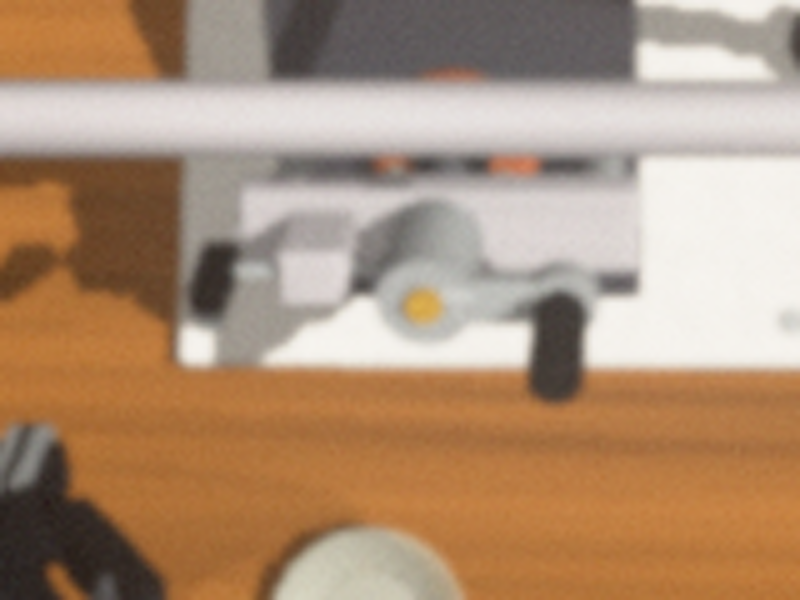

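View pics/b6_scene.png

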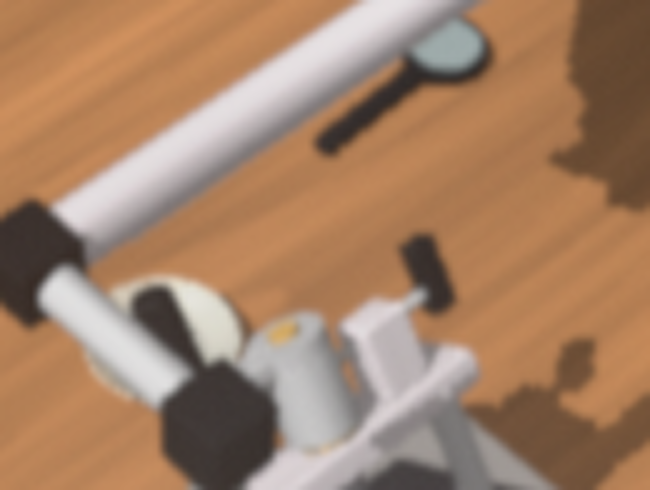

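```bash
python3 -c "
from plant import job_done
print(job_done())"
```

```text
the job is handed in; nothing more can be done
None
```

I wound the clamp down about 1.6 turns by holding the knob. The crank overshot by about 0.09 rad, so I turned it back a little. I then pushed the locking pin in by its tab with closed fingers and backed off. The job was handed in at about 22 s of the 58 s.

**Last checks**
- **Crank:** the top picture puts it within about 0.02 rad of lined up, both before and after the pin went in.
- **Pin:** the tab moved 15.7 mm and met a firm stop at about 19 N. That is well past the 11 mm point where a misaligned hub would block it. I take this as fully home, but I could not read the joint value directly.
- **Surroundings:** the fingers are clear of everything, with only sensor noise on the wrist force. No contact with the lamp was felt in the wrist force. The dish looked unmoved where it was in view. I did not measure the jar and dish again, but nothing came near them.

**Disagreement:** the reported tool point was about 30 mm beyond the fingertips seen in the pictures. I followed the pictures, and the grasps and the push bore that out.

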